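# Load the tube cooler and set its coolant valve two turns open

## Task

Move the two purple-capped sample tubes, one at a time, from the blue rack into two free bores of the aluminium cooling block, down to the bottom and let go, leaving the blue-capped tube in the rack. Then take the black handle on the blue valve wheel, turn the wheel clockwise (seen from above) until it comes up against its stop, and from there back it off counter-clockwise by exactly two full turns. Finish with the gripper still holding the handle, keeping the wheel at that setting: do not let go at the end, and do not disturb the other things on the worktop.

Things in the scene. Friction and masses are not known exactly. Their poses are not given: they have to be found in the camera images.
- tube_a: purple-capped sample tube, loose, 93 mm long, about 11 g; standing in the blue rack at the start. Origin: centre of its underside, z axis up along the tube. Glass body 13.6 mm diameter, cap 16.4 mm diameter from 76 to 93 mm above the origin. Grasp it by the cap from above.
- tube_b: second purple-capped sample tube, same size and axes as tube_a.
- tube_blue: blue-capped sample tube, same size and axes; it stays in the rack.
- tube_rack: blue tube rack, fixed, 122 x 54 x 68 mm, 2 x 5 cells of 22 mm pitch. Origin: centre of its underside; x along its length, y across. End plates 68 mm, bars 65 mm above the worktop. Tubes stand on its floor, 5 mm above the worktop, caps at about 81 to 98 mm. The three tubes stand 43.5 mm apart along the rack's x.
- cooler: fixed cooling unit: grey base plate 110 x 290 x 8 mm with the aluminium tube block at its -y end and the brass valve with the wheel at its +y end. Origin: centre of the plate's underside on the worktop; y along the plate, z up. Turned differently about the vertical at each start.
- bore0 (a point): bottom of a bore, on its axis, 20 mm above the worktop, in the aluminium block (86 x 86 mm, top 78 mm above the worktop). Four vertical bores, 17 mm diameter, 58 mm deep, 40 mm grid; a seated tube's origin stands at this point, its cap 18 to 35 mm above the block. bore0: x -20, y -20 mm from the block's middle in the cooler's frame.
- bore1 (a point): as bore0, at x -20 mm, y +20 mm.
- bore2 (a point): as bore0, at x +20 mm, y -20 mm.
- bore3 (a point): as bore0, at x +20 mm, y +20 mm.
- wheel_axis (a point): fixed point on the vertical axis of the valve wheel, at the middle of the rim's thickness, 78 mm above the worktop. The blue wheel (rim 84 mm diameter to its centreline, 11 mm thick) lies flat; its hub nut reaches 90 mm above the worktop.
- valve_wheel (a joint): angle of the wheel in rad over several turns: 0 = closed hard stop, grows counter-clockwise seen from above, 6.283 per turn, over three turns possible. Dry friction about 0.10 N m (2.4 N at the handle); stays where left. Starts a third to one turn open. At value q the handle's axis lies 42 mm from wheel_axis in the direction (cos q, sin q) of the cooler's x and y axes.
- crank_handle: black upright round handle on the wheel's rim, 15 to 18 mm in diameter, 43 mm tall, from 84.5 mm (origin, on its axis) to 127.5 mm above the worktop. It spins freely on its own pin, so a gripper holding it may keep its orientation while it carries the handle round the circle.
- handle_mid (a point): point on the axis of the black handle, at mid height, 106.5 mm above the worktop.
- stapler: black stapler, 137 mm long, loose bystander; leave it alone. Origin: centre of its underside.
- bench_timer: small white bench timer, 64 mm wide, 61 mm tall, loose bystander; leave it alone. Origin: centre of its underside.
- cup: specimen cup with orange lid, 64 mm diameter, 63 mm tall, loose bystander; leave it alone. Origin: centre of its underside.
- dropper: brown dropper bottle with black cap, 30 mm diameter, 68 mm tall, loose bystander; leave it alone. Origin: centre of its underside.
- note_pad: yellow note pad, 67 x 68 x 21 mm, loose bystander; leave it alone. Origin: centre of its underside.
Not all that is in view belongs to the job. What is shaped like the tube_b but orange or yellow is not meant.

How it is judged:
By the outcome, as a careful person would: the job done as asked, in the order asked, and still so for the second after the job is handed in, while the arm keeps its last pose, push and grip.
It also fails if it takes over 72 s, if anything falls off the work surface, if the arm or the gripper's body presses on something with over 40 N, if the wrist force passes 120 N, or if a joint passes its speed limit or range.

## Robot

A 6-joint arm with a two-finger parallel gripper is mounted at the origin on a cart in front of the work surface, level with it; the furniture and walls round the work are solid. World frame = base frame: x ahead of the robot, y to its left, z up, the work surface at z = 0. Lengths are in m, angles in rad, forces in N, time in s.
With the tool pointing down it reaches from about 0.375 to 0.975 m from the base axis. Payload 3.8 kg.
Tool frame: the origin (TCP) lies on the centre line of the jaws, within the pads' length; the fingertips stand 14 mm ahead of it and the grasp point (between the pads) lies 5 mm behind it; z points along the fingers, x is the direction in which the jaws open and shut, and the axes are right-handed (so a half turn about z gives the same grasp; the last joint's range is limited). The gripper opens to 85 mm and grips with 20 to 120 N. Pads are 22 mm wide; open, the fingers measure 114 mm over their backs; the gripper's body (76 mm by 85 mm) begins 54 mm behind the grasp point. The pads swing forward as they close: fully open they stand 13 mm farther back than shut.
Start: joints at [1.139, 0.264, 1.604, -0, 1.274, -0.037], TCP at [0.26, 0.623, 0.245] pointing down, gripper open.
Joint ranges: [-2.63, 2.63], [-0.94, 2.18], [0.31, 2.57], [-1.31, 4.45], [0, 2.66], [-2.55, 2.55]. Speed limits (rad/s): [2.57, 2.57, 3.14, 3.14, 3.14, 3.14].

## Interface

Orientations are given as a rotation vector (axis times angle).
In Python, from workcell import bot gives the robot as it stands. The module is installed in compiled form; this text tells all that it offers.
- The arm moves only by the tool arm_command, never from a script. Its argument "steps" is one flat list of numbers, 7 for each row, row after row: the shift along the tool's x, y, z in units of 30 mm (1.0 is 30 mm), then the turn, a rotation vector about the tool's x, y, z in units of 6 degrees (1.0 is 6 degrees), then the opening, from 0 (shut) to 1 (fully open). In form: [tx, ty, tz, ax, ay, az, fingers, tx, ty, tz, ax, ay, az, fingers, ...]. A call has 1 to 10 rows; each row shifts and turns the commanded pose from where the row before left it, along the tool's axes as they then stand; what a row does not reach is not made up. A row lasts 1/8 s, in which the tool goes at most 62.5 mm and 10.7 degrees, less where a joint would pass 70% of its speed; a pose out of reach is approached as far as the arm can. A call is refused whole if a number of a shift passes 1 or a number of a turn 1, either way. A call with a gripper value outside its range is refused whole. The fingers move at their own pace and stop on an object; "squeeze" is the grip in N (left out, the last holds). Time passes only in rows, so rows that do not move let the fingers close. It gives the time, the measured TCP pose, the force and the opening at its end, in the units of the state.
- bot.read_state(): the state, without advancing time (a new reading comes with each control period).
- bot.read_camera(name): name is "scene" or "top"; returns a dict with "img" (384x512x3 uint8, red, green, blue), "camera_matrix" (3x3 intrinsics, pixels), "pose" (4x4, takes a point from camera to world coordinates). Camera axes: x right, y down, z forward; pixel columns grow to the right and rows downward; lengths in m; the calibration is good to about 2 mm. A picture is of the moment at which its call begins. There is no depth.
- bot.finish_job(): hands the job in, once; it reports no verdict.
The state is a dict: "time": time; "q": joint angles; "joint_vel": joint speeds; "joint_torque": joint torques, N m; "tool_pos": TCP position; "tcp_rot": TCP orientation; "wrist_force": force on the tool from outside, world axes, zero at the start; "torque": the same for the moment, N m; "width": opening from 0.0 (shut) to 1.0 (fully open).
Only numpy, scipy, OpenCV 4.12 (cv2) and the standard library are available. Lean on these libraries where they do the work, as an engineer would, in place of code of your own. Each camera call takes 0.05 s, during which the arm holds its last target.

## Working session

There is one attempt and no reset: what is moved stays moved. The work goes in short steps, Python scripts to look and compute and a tool call to move; the robot and the scene stay as the last step left them, time stands still between calls to the robot, and variables do not carry over. Pictures are saved under pics/ and viewed, and the job is handed in when it is done.

Besides the shell and the picture viewer there is one more tool, called after "Call:" as name(argument=value, ...) on one line, values as JSON. arm_command: Moves the arm, as the interface text tells. Its arguments: {"type":"object","properties":{"steps":{"type":"array","items":{"type":"number"}},"squeeze":{"type":"number"}},"required":["steps"]}

```bash
mkdir -p pics
python3 - <<'E'
from workcell import bot
import cv2,numpy as np
np.set_printoptions(precision=4,suppress=True)
for n in("scene","top"):
    c=bot.read_camera(n); print(n,c["camera_matrix"],c["pose"])
    np.savez(f"cam_{n}.npz",img=c["img"],K=c["camera_matrix"],T=c["pose"])
    cv2.imwrite(f"pics/{n}0.png",cv2.resize(c["img"][:,:,::-1],(800,600),interpolation=cv2.INTER_CUBIC))
print(bot.read_state())
E
```

```text
scene [[365.2907   0.     260.0904]
 [  0.     365.2907 183.1923]
 [  0.       0.       1.    ]] [[ 0.68   -0.3875  0.6224 -0.2144]
 [-0.7331 -0.3706  0.5702 -0.6866]
 [ 0.0097 -0.8441 -0.5361  0.7079]
 [ 0.      0.      0.      1.    ]]
top [[386.4291   0.     254.2279]
 [  0.     386.4291 185.0748]
 [  0.       0.       1.    ]] [[-0.0088 -0.9902  0.1393  0.3092]
 [-0.9999  0.0097  0.0058 -0.0514]
 [-0.0071 -0.1393 -0.9902  1.3247]
 [ 0.      0.      0.      1.    ]]
{'time': 0.1, 'q': array([ 1.1391,  0.2647,  1.6053,  0.    ,  1.2737, -0.0369]), 'joint_vel': array([ 0.0002, -0.0005, -0.0026, -0.0016,  0.0006,  0.0008]), 'joint_torque': array([ -0.0005, -51.6715, -36.8587,  -0.0001,   0.0065,  -0.    ]), 'tool_pos': array([0.2593, 0.6225, 0.244 ]), 'tcp_rot': array([ 2.6131,  1.742 , -0.0028]), 'wrist_force': array([ 0.3535, -0.7224,  0.3963]), 'torque': array([ 0.0477, -0.0338,  0.0228]), 'width': 0.9990000157763849}
```

View pics/scene0.png

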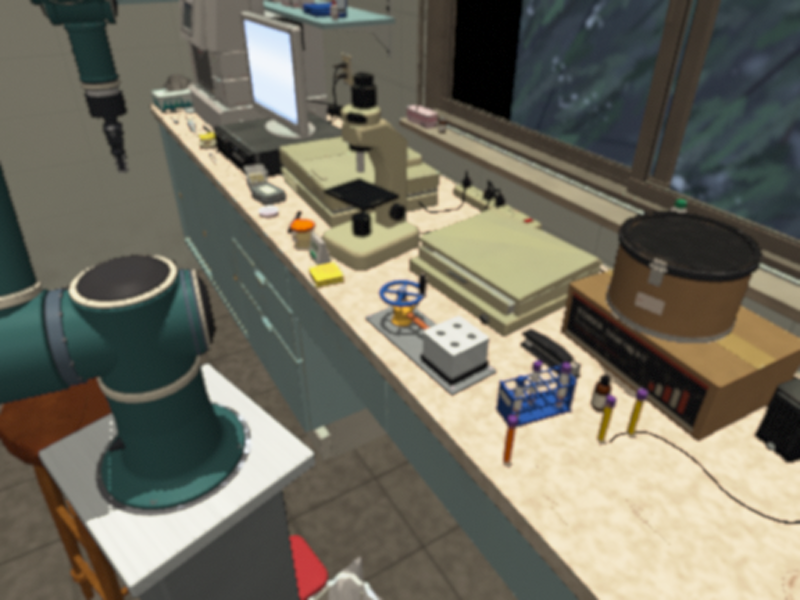

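View pics/top0.png

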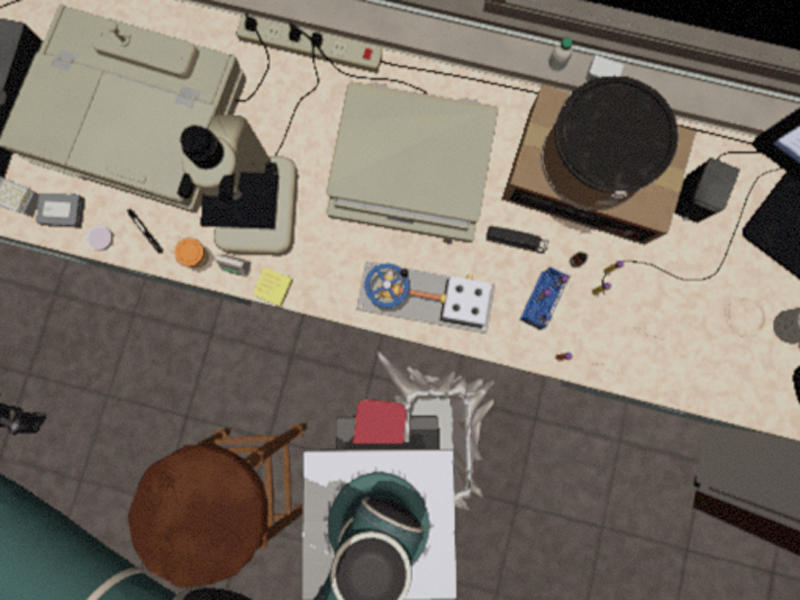

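The scene view (800x600) shows the wheel at (402,293), the block at (455,350) and the rack at (537,392). Purple-capped tubes with orange or yellow bodies stand on the bench at (510,440), (607,420) and (637,412). In the top view the rack is at (543,298), the block at (467,300) and the wheel at (387,287). I'll take close crops of both next.

Run:
```python
import cv2,numpy as np
t=np.load("cam_top.npz")["img"];s=np.load("cam_scene.npz")["img"]
a=t[150:240,220:405][:,:,::-1]; cv2.imwrite("pics/topc.png",cv2.resize(a,None,fx=4.3,fy=4.3,interpolation=cv2.INTER_CUBIC))
b=s[225:300,310:420][:,:,::-1]; cv2.imwrite("pics/scc.png",cv2.resize(b,None,fx=7,fy=7,interpolation=cv2.INTER_CUBIC))
b=s[170:255,230:330][:,:,::-1]; cv2.imwrite("pics/scw.png",cv2.resize(b,None,fx=7,fy=7,interpolation=cv2.INTER_CUBIC))
```

```text
(no output)
```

View pics/topc.png

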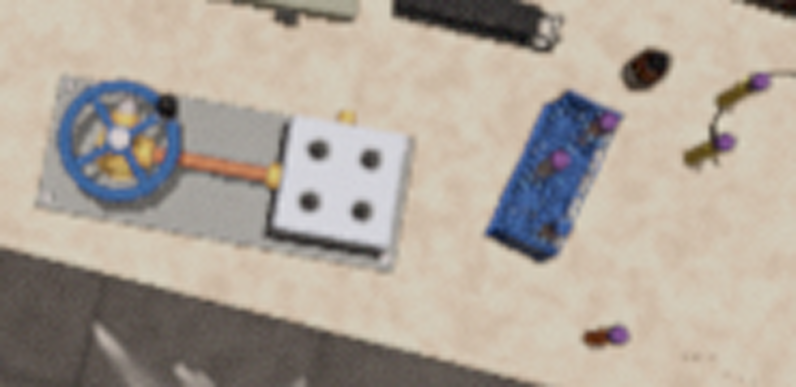

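View pics/scc.png

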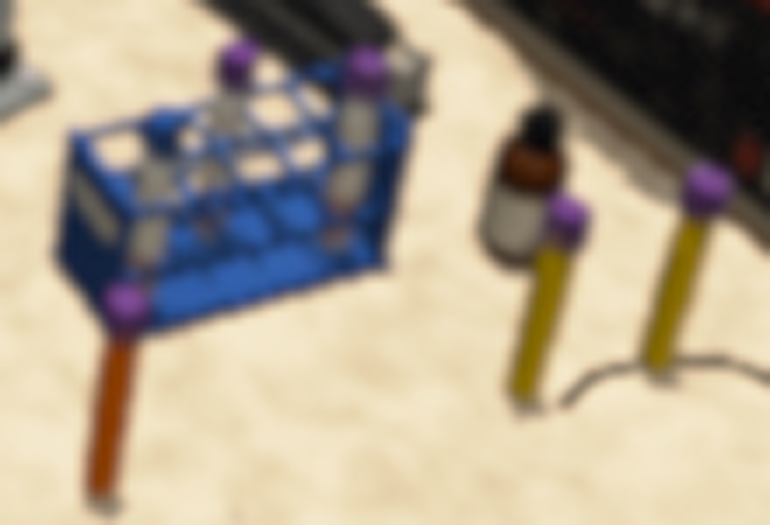

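View pics/scw.png

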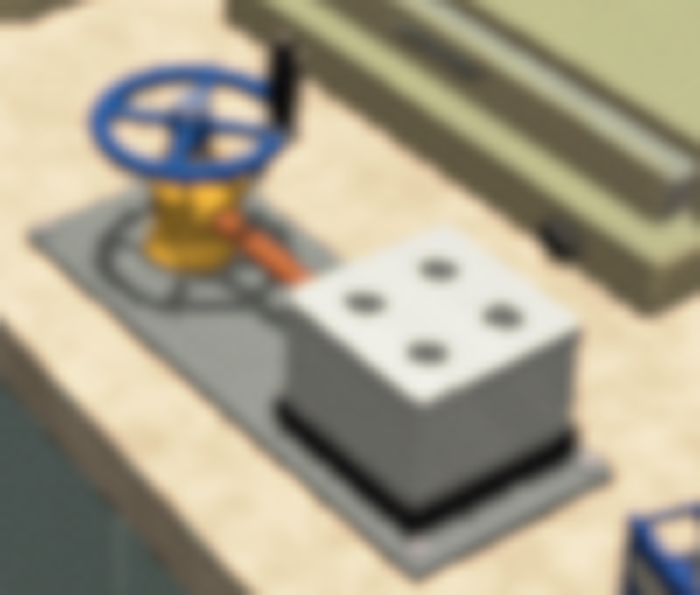

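Candidates for tube_a and tube_b, as scene-crop pixels:
- (237,62) and (367,68): clear glass tubes in the blue rack. These are the two wanted.
- (125,303): orange body on the bench, rejected.
- (565,222) and (708,190): yellow bodies, rejected.
- (165,130): blue cap in the rack, stays.

All four bores are open. Now I'll measure.

```bash
cat > h.py <<'E'
import numpy as np,cv2
np.set_printoptions(precision=4,suppress=True)
def load(n):
    d=np.load(f"cam_{n}.npz"); return d["img"],d["K"],d["T"]
def ray(K,T,u,v):
    d=T[:3,:3]@np.linalg.solve(K,[u,v,1.]); return T[:3,3],d
def onz(K,T,u,v,z):
    o,d=ray(K,T,u,v); return o+d*(z-o[2])/d[2]
def proj(K,T,p):
    c=T[:3,:3].T@(np.asarray(p)-T[:3,3]); x=K@c; return x[:2]/x[2]
def tri(*rs):
    A=np.zeros((3,3));b=np.zeros(3)
    for o,d in rs:
        d=d/np.linalg.norm(d);P=np.eye(3)-np.outer(d,d);A+=P;b+=P@o
    p=np.linalg.solve(A,b); 
    return p,[np.linalg.norm((np.eye(3)-np.outer(d,d)/(d@d))@(p-o)) for o,d in rs]
def blobs(m,amin=4):
    n,l,s,c=cv2.connectedComponentsWithStats(m.astype(np.uint8),connectivity=8)
    return [(c[i],s[i]) for i in range(1,n) if s[i][4]>=amin]
E
python3 - <<'E'
from h import *
for n,roi in(("scene",(300,220,420,300)),("top",(330,150,410,240))):
    img,K,T=load(n); hsv=cv2.cvtColor(img,cv2.COLOR_RGB2HSV)
    m=(hsv[...,0]>130)&(hsv[...,0]<165)&(hsv[...,1]>70)&(hsv[...,2]>60)
    mm=np.zeros_like(m);x0,y0,x1,y1=roi;mm[y0:y1,x0:x1]=m[y0:y1,x0:x1]
    for c,s in blobs(mm): print(n,"purple",c,s,onz(K,T,*c,.0895),onz(K,T,*c,.096))
# bores
for n,roi in(("scene",(270,200,316,232)),("top",(283,178,316,208))):
    img,K,T=load(n); g=cv2.cvtColor(img,cv2.COLOR_RGB2GRAY)
    x0,y0,x1,y1=roi;mm=np.zeros_like(g,bool);mm[y0:y1,x0:x1]=g[y0:y1,x0:x1]<140
    w=255-g.astype(float)
    for c,s in blobs(mm,3): print(n,"dark",c,s,onz(K,T,*c,.078))
# black handle
for n,roi in(("scene",(264,172,276,192)),("top",(253,168,264,182))):
    img,K,T=load(n); g=cv2.cvtColor(img,cv2.COLOR_RGB2GRAY)
    x0,y0,x1,y1=roi;mm=np.zeros_like(g,bool);mm[y0:y1,x0:x1]=g[y0:y1,x0:x1]<70
    for c,s in blobs(mm,3): print(n,"blk",c,s,onz(K,T,*c,.1065),onz(K,T,*c,.1275))
E
```

```text
scene purple [343.8095 233.0476] [342 230   5   7  21] [ 0.4767 -0.3516  0.0895] [ 0.4694 -0.3551  0.096 ]
scene purple [361.8611 234.5833] [359 231   6   8  36] [ 0.5037 -0.389   0.0895] [ 0.4962 -0.3921  0.096 ]
scene purple [410.6842 251.4474] [408 248   7   8  38] [ 0.5299 -0.5084  0.0895] [ 0.5221 -0.5103  0.096 ]
scene purple [390.2609 255.3913] [388 252   5   8  23] [ 0.4824 -0.4782  0.0895] [ 0.475  -0.4804  0.096 ]
scene purple [327.5714 268.619 ] [324 265   7   8  42] [ 0.3412 -0.3924  0.0895] [ 0.3354 -0.3955  0.096 ]
top purple [396.  168.5] [395 167   3   4  10] [ 0.5327 -0.5039  0.0895] [ 0.5315 -0.5015  0.096 ]
top purple [360.75   177.5625] [359 176   5   4  16] [ 0.5041 -0.3885  0.0895] [ 0.5031 -0.3868  0.096 ]
top purple [387.75  182.625] [386 182   4   3   8] [ 0.4868 -0.4746  0.0895] [ 0.4858 -0.4724  0.096 ]
top purple [349.5    186.7143] [348 185   4   4  14] [ 0.4747 -0.351   0.0895] [ 0.4738 -0.3494  0.096 ]
top purple [363.25   227.4167] [361 226   5   4  12] [ 0.344  -0.3889  0.0895] [ 0.3438 -0.3871  0.096 ]
scene dark [310.2073 203.5366] [302 200  14  11 
[... 418 characters left out ...]
290.5 220. ] [289 220   4   1   4] [ 0.4354 -0.2075  0.078 ]
top dark [285.1429 183.2381] [284 178   3  11  21] [ 0.4897 -0.1449  0.078 ]
top dark [293.5 184.5] [292 183   4   4  16] [ 0.4853 -0.172   0.078 ]
top dark [305.6 186.6] [304 185   4   4  15] [ 0.478  -0.2112  0.078 ]
top dark [290.9114 204.1392] [283 193  25  15  79] [ 0.4212 -0.1622  0.078 ]
top dark [291.5 196.5] [290 195   4   4  16] [ 0.446  -0.1646  0.078 ]
top dark [303.6 198.6] [302 197   4   4  15] [ 0.4388 -0.2037  0.078 ]
scene blk [269.85 181.25] [268 176   5  12  40] [ 0.5129 -0.0612  0.1065] [ 0.4875 -0.083   0.1275]
top blk [258.1364 174.5455] [256 172   5   6  22] [ 0.5145 -0.0571  0.1065] [ 0.5109 -0.057   0.1275]
```

Run:
```python
from h import *
U=8
def up(img,x0,y0,x1,y1):
    return cv2.resize(img[y0:y1,x0:x1],None,fx=U,fy=U,interpolation=cv2.INTER_CUBIC)
def back(p,x0,y0): return (np.asarray(p)+.5)/U-.5+[x0,y0]
for n,roi,pts in(("scene",(266,196,320,236),[(292,208),(282,213),(301,214.7),(290.5,220)]),("top",(278,172,324,214),[(293.5,184.5),(291.5,196.5),(305.6,186.6),(303.6,198.6)])):
    img,K,T=load(n); g=cv2.cvtColor(img,cv2.COLOR_RGB2GRAY).astype(float)
    B=[]
    for u,v in pts:
        r=4;x=int(round(u));y=int(round(v))
        yy,xx=np.mgrid[y-r:y+r+1,x-r:x+r+1];p=g[y-r:y+r+1,x-r:x+r+1]
        w=np.clip(np.percentile(p,70)-15-p,0,None)
        if n=="scene": w[abs(yy-y)>2]=0
        c=[(w*xx).sum()/w.sum(),(w*yy).sum()/w.sum()];B.append(onz(K,T,*c,.078)[:2]);print(n,np.round(c,2),B[-1])
    B=np.array(B);print("mid",B.mean(0), "sp",np.linalg.norm(B[0]-B[1]),np.linalg.norm(B[0]-B[2]),np.linalg.norm(B[3]-B[1]))
    # block top
    a=up(img,*roi); gg=cv2.cvtColor(a,cv2.COLOR_RGB2GRAY); hs=cv2.cvtColor(a,cv2.COLOR_RGB2HSV)
    m=((gg>175)&(hs[...,1]<22)).astype(np.uint8)*255
    cs,_=cv2.findContours(m,cv2.RETR_EXTERNAL,cv2.CHAIN_APPROX_NONE);c=max(cs,key=cv2.contourArea)
    W=np.array([onz(K,T,*back(q[0],*roi[:2]),.078)[:2] for q in c])
    r=cv2.minAreaRect((W*1000).astype(np.float32));print(n,"block",r)
    cv2.imwrite(f"pics/blk_{n}.png",np.hstack([a[:,:,::-1],cv2.merge([m]*3)]))
# wheel
for n,roi in(("scene",(238,174,278,206)),("top",(228,164,266,202))):
    img,K,T=load(n); a=up(img,*roi);hs=cv2.cvtColor(a,cv2.COLOR_RGB2HSV)
    m=((hs[...,0]>100)&(hs[...,0]<128)&(hs[...,1]>110)).astype(np.uint8)*255
    cv2.imwrite(f"pics/wh_{n}.png",np.hstack([a[:,:,::-1],cv2.merge([m]*3)]))
    cs,_=cv2.findContours(m,cv2.RETR_EXTERNAL,cv2.CHAIN_APPROX_NONE);c=max(cs,key=cv2.contourArea)
    W=np.array([onz(K,T,*back(q[0],*roi[:2]),.078)[:2] for q in c])*1000
    h=cv2.convexHull(W.astype(np.float32)); e=cv2.fitEllipse(h);print(n,"wheel",e,cv2.minEnclosingCircle(h))
```

```text
scene [292.18 208.07] [ 0.4825 -0.1759]
scene [281.64 212.79] [ 0.4439 -0.1683]
scene [301.4  214.75] [ 0.4755 -0.2149]
scene [290.61 219.93] [ 0.4358 -0.2075]
mid [ 0.4594 -0.1917] sp 0.03933052201072617 0.039576331618862544 0.040031266972221265
scene block ((459.5887756347656, -188.97080993652344), (92.30198669433594, 86.06558990478516), 79.0517578125)
top [293.51 184.46] [ 0.4854 -0.1721]
top [291.44 196.48] [ 0.4461 -0.1645]
top [305.64 186.64] [ 0.4778 -0.2113]
top [303.57 198.67] [ 0.4386 -0.2036]
mid [ 0.462  -0.1879] sp 0.040013582853626176 0.04000976343201684 0.03980870039019804
top block ((462.6107482910156, -189.35296630859375), (90.12238311767578, 87.85049438476562), 79.18270874023438)
scene wheel ((492.3098449707031, -24.270145416259766), (83.71619415283203, 89.00286865234375), 150.02000427246094) ((493.61273193359375, -25.467958450317383), 44.9542236328125)
top wheel ((493.81829833984375, -21.42853546142578), (89.75846099853516, 90.65208435058594), 141.87261962890625) ((494.1296691894531, -21.477174758911133), 45.76155090332031)
```

Run:
```python
from h import *
img,K,T=load("top")
for nm,u,v,z in [("micro front R",290,250,.03),("micro front L",215,250,.03),("micro stage",203,222,.12),("eyepiece",200,145,.33),("box front L",330,222,.06),("box front R",475,238,.06),("cup",190,252,.06),("timer",233,264,.06),("blue cap",0,0,0)]:
    if nm=="blue cap": u,v,z=347.4/.64,204/.64,.095
    print(nm,onz(K,T,u*.64,v*.64,z))
```

```text
micro front R [0.5802 0.19   0.03  ]
micro front L [0.5819 0.3545 0.03  ]
micro stage [0.6218 0.3529 0.12  ]
eyepiece [0.7037 0.2925 0.33  ]
box front L [0.6345 0.0993 0.06  ]
box front R [ 0.5961 -0.2113  0.06  ]
cup [0.5718 0.3985 0.06  ]
timer [0.5448 0.3056 0.06  ]
blue cap [ 0.4184 -0.3406  0.095 ]
```

Call:
arm_command(steps=[-0.81, 0.85, 0, 0, 0, 0, 0.45, -0.81, 0.85, 0, 0, 0, 0, 0.45, -0.81, 0.85, 0, 0, 0, 0, 0.45, -0.81, 0.85, 0, 0, 0, 0, 0.45, -0.81, 0.85, 0, 0, 0, 0, 0.45, -0.81, 0.85, 0, 0, 0, 0, 0.45, -0.81, 0.85, 0, 0, 0, 0, 0.45, -0.81, 0.85, 0, 0, 0, 0, 0.45, -0.81, 0.85, 0, 0, 0, 0, 0.45, -0.81, 0.85, 0, 0, 0, 0, 0.45], squeeze=25)

```text
time: 1.35
tool_pos: [0.4016, 0.2994, 0.2448]
tcp_rot: [2.614, 1.743, -0.001]
wrist_force: [0.3, -0.0, 0.5]
width: 0.447
```

Call:
arm_command(steps=[-1, 0.5, 0, 0, 0, 0, 0.45, -1, 0.5, 0, 0, 0, 0, 0.45, -1, 0.5, 0, 0, 0, 0, 0.45, -1, 0.5, 0, 0, 0, 0, 0.45, -1, 0.5, 0, 0, 0, 0, 0.45, -1, 0.5, 0, 0, 0, 0, 0.45, -1, 0.5, 0, 0, 0, 0, 0.45, -1, 0.5, 0, 0, 0, 0, 0.45, -1, 0.5, 0, 0, 0, 0, 0.45, -1, 0.5, 0, 0, 0, 0, 0.45])

```text
time: 2.6
tool_pos: [0.4242, -0.035, 0.2449]
tcp_rot: [-2.614, -1.742, 0.001]
wrist_force: [0.7, -0.5, 0.1]
width: 0.453
```

Call:
arm_command(steps=[-0.905, 0.562, 0, 0, 0, 0, 0.45, -0.905, 0.562, 0, 0, 0, 0, 0.45, -0.905, 0.562, 0, 0, 0, 0, 0.45, -0.905, 0.562, 0, 0, 0, 0, 0.45, -0.905, 0.562, 0, 0, 0, 0, 0.45, -0.905, 0.562, 0, 0, 0, 0, 0.45, -0.905, 0.562, 0, 0, 0, 0, 0.45, -0.905, 0.562, 0, 0, 0, 0, 0.45, -0.905, 0.562, 0, 0, 0, 0, 0.45, -0.905, 0.562, 0, 0, 0, 0, 0.45])

```text
time: 3.85
tool_pos: [0.4756, -0.3502, 0.2446]
tcp_rot: [-2.613, -1.742, 0.0]
wrist_force: [0.4, 0.1, -0.4]
width: 0.45
```

Call:
arm_command(steps=[0, 0, 1, 0, 0, 0, 0.45, 0, 0, 1, 0, 0, 0, 0.45, 0, 0, 1, 0, 0, 0, 0.45, 0, 0, 0, 0, 0, 0, 0.45])

```text
time: 4.35
tool_pos: [0.4735, -0.3476, 0.1517]
tcp_rot: [-2.608, -1.739, 0.004]
wrist_force: [-0.5, 0.6, 0.3]
width: 0.453
```

```bash
cat > snap.py <<'E'
from workcell import bot
import cv2,numpy as np,sys
np.set_printoptions(precision=4,suppress=True)
tag=sys.argv[1]; x0,y0,x1,y1=map(int,sys.argv[3:7]); n=sys.argv[2]
c=bot.read_camera(n); np.savez(f"{tag}.npz",img=c["img"],K=c["camera_matrix"],T=c["pose"])
a=c["img"][y0:y1,x0:x1][:,:,::-1]; f=min(790/(x1-x0),590/(y1-y0))
cv2.imwrite(f"pics/{tag}.png",cv2.resize(a,None,fx=f,fy=f,interpolation=cv2.INTER_CUBIC)); print("scale",f)
s=bot.read_state();print(s["time"],s["tool_pos"],s["wrist_force"],s["width"])
E
python3 snap.py s1 scene 300 200 420 300; python3 snap.py t1 top 300 140 400 230
```

```text
scale 5.9
4.4 [ 0.4748 -0.3486  0.1539] [-0.2763 -0.2537  1.0482] 0.45084438192929027
scale 6.555555555555555
4.45 [ 0.4758 -0.3494  0.1555] [0.3705 0.1042 1.2956] 0.4486535612961716
```

View pics/s1.png

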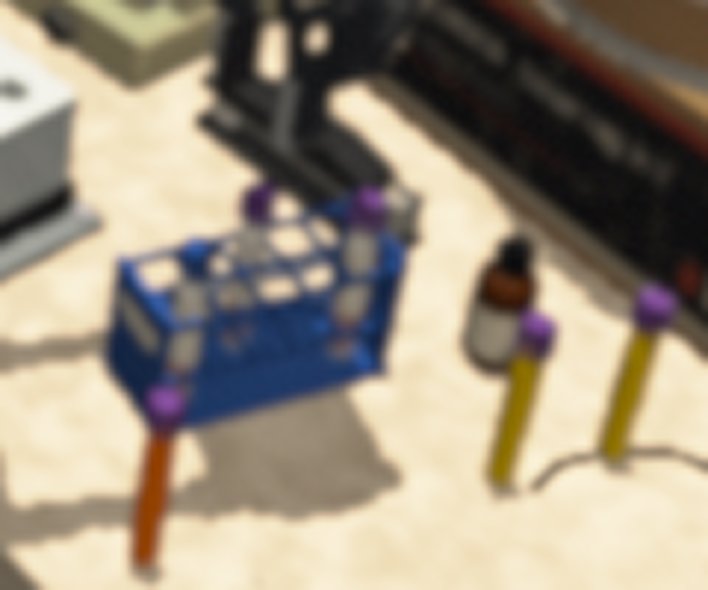

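View pics/t1.png

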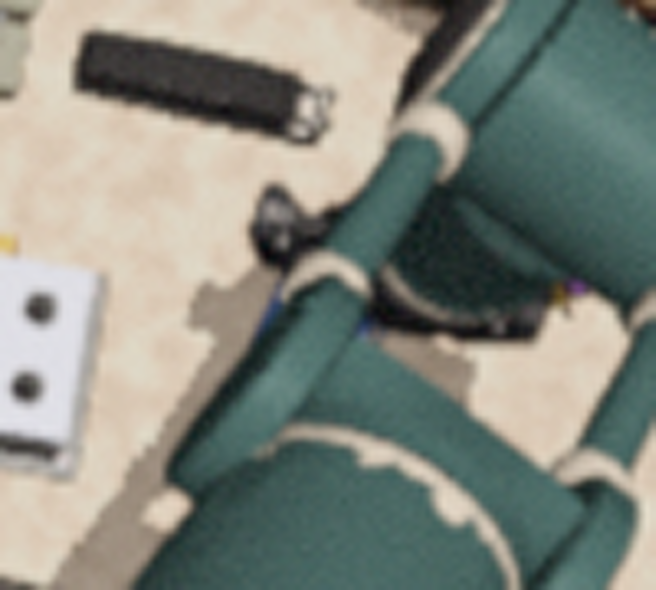

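The scene view shows the open fingers above the rack's middle purple cap (crop 258,200), with all bystanders untouched. The arm blocks the top view. Descending now with deceleration.

Call:
arm_command(steps=[-0.04, 0, 0.7, 0, 0, 0, 0.45, 0, 0, 0.7, 0, 0, 0, 0.45, 0, 0, 0.5, 0, 0, 0, 0.45, 0, 0, 0.25, 0, 0, 0, 0.45, 0, 0, 0.1, 0, 0, 0, 0.45, 0, 0, 0, 0, 0, 0, 0.45, 0, 0, 0, 0, 0, 0, 0.45])

```text
time: 5.32
tool_pos: [0.4758, -0.3508, 0.0885]
tcp_rot: [2.613, 1.742, 0.001]
wrist_force: [0.3, -0.8, -0.3]
width: 0.448
```

```bash
python3 snap.py s2 scene 320 200 400 270
```

```text
scale 8.428571428571429
5.375 [ 0.4758 -0.3508  0.0884] [ 0.2103 -0.4951  0.149 ] 0.4450435771624931
```

View pics/s2.png

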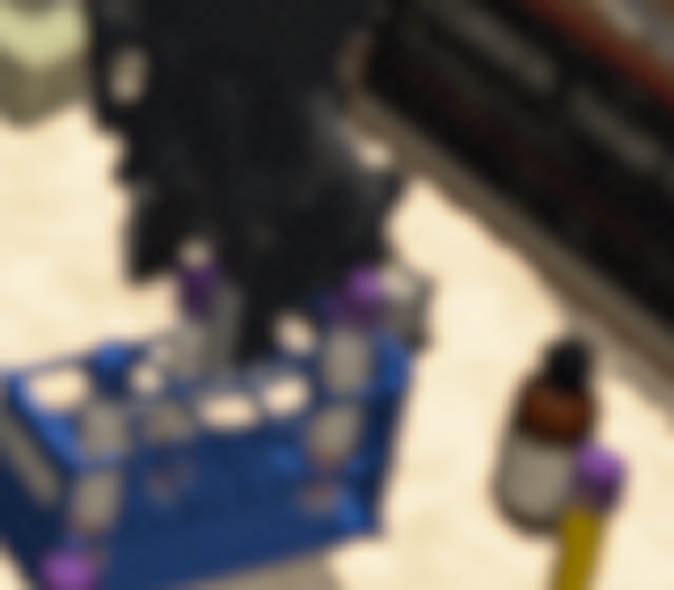

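The cap (crop 198,285) sits between the fingers. Closing.

Call:
arm_command(steps=[0, 0, 0, 0, 0, 0, 0.1, 0, 0, 0, 0, 0, 0, 0.1, 0, 0, 0, 0, 0, 0, 0.1, 0, 0, 0, 0, 0, 0, 0.1, 0, 0, 0, 0, 0, 0, 0.1], squeeze=30)

```text
time: 6.0
tool_pos: [0.4756, -0.3507, 0.0882]
tcp_rot: [2.613, 1.742, 0.0]
wrist_force: [-0.6, 0.5, 3.0]
width: 0.177
```

Call:
arm_command(steps=[0, 0, -0.3, 0, 0, 0, 0.1, 0, 0, -0.7, 0, 0, 0, 0.1, 0, 0, -0.9, 0, 0, 0, 0.1, 0, 0, -1, 0, 0, 0, 0.1, 0, 0, -0.8, 0, 0, 0, 0.1, 0, 0, -0.3, 0, 0, 0, 0.1, 0, 0, 0, 0, 0, 0, 0.1])

```text
time: 6.88
tool_pos: [0.4755, -0.3506, 0.2082]
tcp_rot: [2.613, 1.742, 0.0]
wrist_force: [-0.4, 1.0, -1.1]
width: 0.176
```

```bash
python3 snap.py s3 scene 310 170 400 250
```

```text
scale 7.375
6.925 [ 0.475  -0.3502  0.2071] [ 0.0533  0.287  -0.0361] 0.17631803307654234
```

View pics/s3.png

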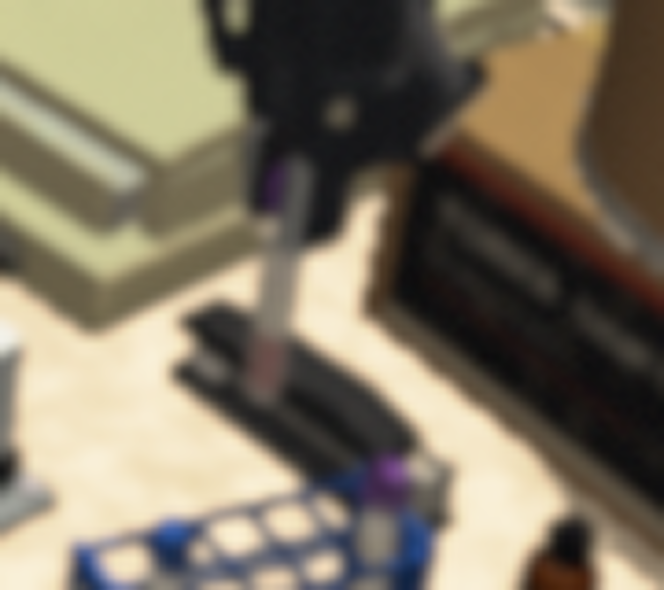

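Run:
```python
from h import *
d=np.load("s3.npz");K,T=d["K"],d["T"];p=np.array([.4752,-.3503,.2072])
for dz in(-.083,-.07,-.04,-.02,0.005): 
    q=proj(K,T,p+[0,0,dz]); print(dz,q,(q-[310,170]+.5)*7.375-.5)
g=d["img"].astype(int)
for v in (204,207,210,213,216,219,222,224): print(v,[tuple(x) for x in g[v,342:354]])
```

```text
-0.083 [344.8606 222.6247] [260.2848 391.2946]
-0.07 [345.5478 218.5967] [265.3526 361.5881]
-0.04 [347.1737 209.066 ] [277.3435 291.2996]
-0.02 [348.2899 202.5231] [285.5756 243.045 ]
0.005 [349.7231 194.1218] [296.1456 181.0856]
204 [(np.int64(122), np.int64(111), np.int64(86)), (np.int64(133), np.int64(122), np.int64(96)), (np.int64(142), np.int64(128), np.int64(105)), (np.int64(139), np.int64(127), np.int64(107)), (np.int64(129), np.int64(120), np.int64(104)), (np.int64(122), np.int64(115), np.int64(103)), (np.int64(117), np.int64(110), np.int64(101)), (np.int64(115), np.int64(109), np.int64(100)), (np.int64(131), np.int64(124), np.int64(110)), (np.int64(165), np.int64(151), np.int64(130)), (np.int64(198), np.int64(179), np.int64(152)), (np.int64(220), np.int64(197), np.int64(167))]
207 [(np.int64(239), np.int64(223), np.int64(185)), (np.int64(238), np.int64(223), np.int64(185)), (np.int64(224), np.int64(200), np.int64(167)), (np.int64(178), np.int64(160), np.int64(136)), (np.int64(142), np.int64(131), np.int64(115)), (np.int64(136), np.int64(126), np.int64(114)), (np.int64(138),
[... 2847 characters left out ...]
4(43), np.int64(42), np.int64(40)), (np.int64(46), np.int64(45), np.int64(44)), (np.int64(50), np.int64(49), np.int64(47)), (np.int64(52), np.int64(52), np.int64(50))]
224 [(np.int64(42), np.int64(41), np.int64(39)), (np.int64(52), np.int64(50), np.int64(47)), (np.int64(70), np.int64(66), np.int64(62)), (np.int64(82), np.int64(75), np.int64(70)), (np.int64(81), np.int64(75), np.int64(69)), (np.int64(69), np.int64(64), np.int64(59)), (np.int64(50), np.int64(48), np.int64(45)), (np.int64(35), np.int64(34), np.int64(32)), (np.int64(26), np.int64(26), np.int64(25)), (np.int64(26), np.int64(26), np.int64(26)), (np.int64(30), np.int64(30), np.int64(29)), (np.int64(36), np.int64(35), np.int64(35))]
```

Tube b is held and hangs straight: its axis matches the TCP projection within about 0.3 px. Next it goes above bore3, where I'll check it against the bore from close by.

Call:
arm_command(steps=[0.55, -0.2, 0, 0, 0, 0, 0.1, 0.9, -0.32, 0, 0, 0, 0, 0.1, 0.95, -0.34, 0, 0, 0, 0, 0.1, 0.95, -0.34, 0, 0, 0, 0, 0.1, 0.95, -0.34, 0, 0, 0, 0, 0.1, 0.8, -0.28, 0, 0, 0, 0, 0.1, 0.47, -0.16, 0.2, 0, 0, 0, 0.1, 0, 0, 0.6, 0, 0, 0, 0.1, 0, 0, 0.3, 0, 0, 0, 0.1, 0, 0, 0.1, 0, 0, 0, 0.1])

```text
time: 8.18
tool_pos: [0.4838, -0.1737, 0.17]
tcp_rot: [-2.613, -1.74, 0.003]
wrist_force: [-0.4, 0.0, 0.7]
width: 0.175
```

Call:
arm_command(steps=[0, 0, 0, 0, 0, 0, 0.1, 0, 0, 0, 0, 0, 0, 0.1])

```text
time: 8.43
tool_pos: [0.4851, -0.174, 0.1722]
tcp_rot: [2.614, 1.741, 0.001]
wrist_force: [-0.4, 1.3, 1.0]
width: 0.178
```

```bash
python3 snap.py s4 scene 260 170 340 240; python3 snap.py t4 top 270 150 340 220
```

```text
scale 8.428571428571429
8.475 [ 0.4852 -0.1739  0.1723] [0.8098 0.2007 1.1728] 0.1785740242608457
scale 8.428571428571429
8.525 [ 0.4852 -0.1738  0.1723] [-0.6171 -0.1408  0.6348] 0.18381086722265524
```

View pics/s4.png

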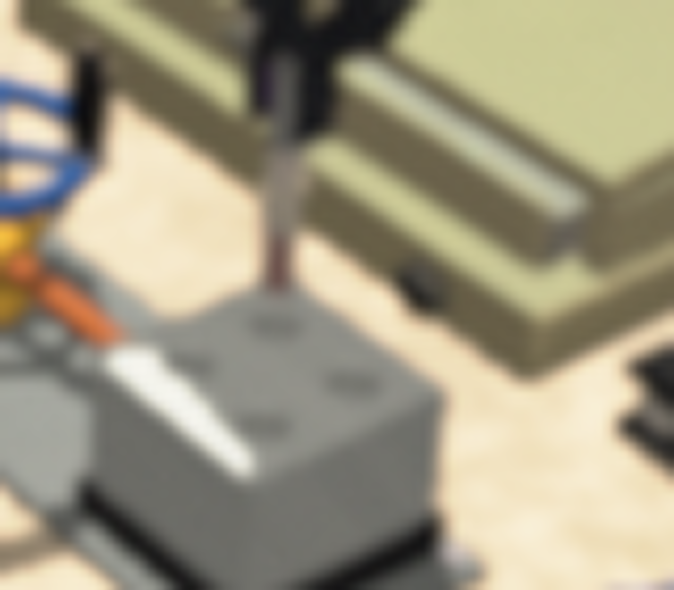

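View pics/t4.png

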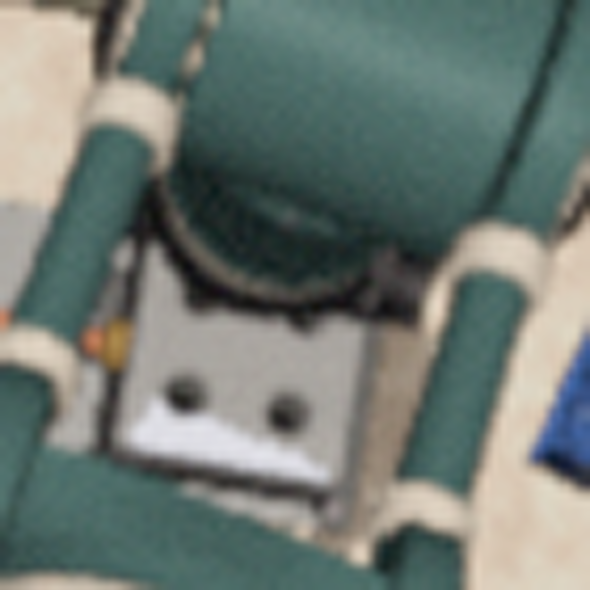

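The scene view shows the tube's tip at crop (278,285), just above and in line with bore3 at (275,325). I'll check that in pixels.

Run:
```python
from h import *
d=np.load("s4.npz");K,T=d["K"],d["T"];p=np.array([.4852,-.1739,0])
for z in(.13,.11,.1,.089,.078):
    print(z,proj(K,T,[*p[:2],z]))
img=d["img"];g=cv2.cvtColor(img,cv2.COLOR_RGB2GRAY)
for v in range(190,213): print(v,g[v,285:301])
for u,v in((292,208),(282,213),(301,215),(290.5,220)):
    r=4;x=int(round(u));y=int(round(v))
    yy,xx=np.mgrid[y-2:y+3,x-r:x+r+1];q=g[y-2:y+3,x-r:x+r+1].astype(float)
    w=np.clip(np.percentile(q,75)-10-q,0,None); print((w*xx).sum()/w.sum(),(w*yy).sum()/w.sum())
print([ (x,proj(K,T,[*x,.078])) for x in([.4854,-.1721],[.4461,-.1645],[.4778,-.2113],[.4386,-.2036])])
```

```text
0.13 [293.2711 192.5793]
0.11 [292.864  198.3659]
0.1 [292.6636 201.215 ]
0.089 [292.4455 204.3158]
0.078 [292.2298 207.3822]
190 [204 167 133 112  99 101 113 122 127 131 136 137 139 154 173 186]
191 [223 206 180 150 125 118 124 126 128 132 137 131 117 122 142 163]
192 [228 224 214 194 164 144 137 130 129 130 131 121 104 101 111 132]
193 [227 227 225 219 200 172 146 131 128 127 120 108  97  93  96 105]
194 [225 226 226 225 216 189 150 128 127 126 115 102  94  93  93  94]
195 [225 226 225 223 218 193 152 128 125 125 115 102  94  95  94  94]
196 [226 226 224 222 216 194 153 126 122 126 124 115 103  96  94  94]
197 [226 226 225 224 218 196 153 120 116 130 150 152 135 114 100  95]
198 [226 225 225 225 220 198 151 111 106 137 179 200 188 160 126 103]
199 [226 226 226 226 222 199 150 105 102 141 195 225 225 207 170 133]
200 [229 229 229 229 225 201 148 101 100 144 201 228 232 226 209 181]
201 [231 232 232 232 227 200 143  98 100 144 197 224 229 228 225 216]
202 [232 232 232 231 223 189 134  96  98 137 186 218 226 228 228 227]
203 [230 228 225 220 205 167 124  97  99 127 169 204 223 228 230
[... 285 characters left out ...]

208 [144 143 142 139 131 123 119 120 120 122 128 136 141 142 143 150]
209 [144 144 143 141 136 128 123 123 122 124 130 138 141 142 141 142]
210 [144 144 144 143 141 137 134 132 132 133 137 141 142 142 142 141]
211 [141 144 144 144 144 143 142 141 139 140 141 141 141 142 142 142]
212 [135 141 144 144 145 144 144 144 143 142 141 141 141 141 141 143]
292.1475409836066 208.24590163934425
283.22898032200357 212.67531305903398
301.55696202531647 215.1012658227848
291.0354609929078 220.02836879432624
[([0.4854, -0.1721], array([291.7897, 207.1011])), ([0.4461, -0.1645], array([281.1258, 211.8938])), ([0.4778, -0.2113], array([300.8985, 213.8641])), ([0.4386, -0.2036], array([290.1258, 218.8864]))]
```

Call:
arm_command(steps=[0.03, 0, 0.15, 0, 0, 0, 0.1, 0, 0, 0.15, 0, 0, 0, 0.1, 0, 0, 0.15, 0, 0, 0, 0.1, 0, 0, 0.1, 0, 0, 0, 0.1, 0, 0, 0.05, 0, 0, 0, 0.1, 0, 0, 0, 0, 0, 0, 0.1])

```text
time: 9.28
tool_pos: [0.4851, -0.1725, 0.1536]
tcp_rot: [-2.614, -1.743, 0.0]
wrist_force: [-0.3, -0.6, -0.2]
width: 0.176
```

```bash
python3 snap.py s5 scene 260 170 340 240
```

```text
scale 8.428571428571429
9.325 [ 0.4851 -0.1726  0.1537] [1.7161 0.1207 0.3681] 0.17871813071625006
```

View pics/s5.png

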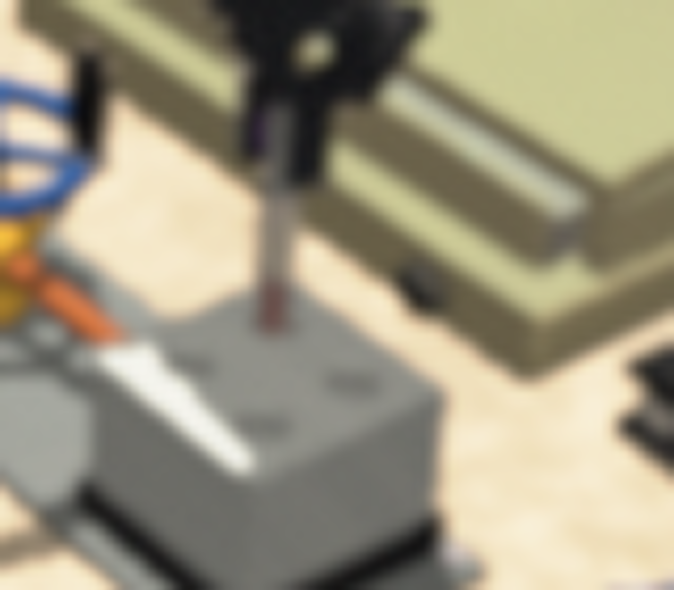

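No contact force with the tip 7.5 mm below the block top, so it is in the bore. Continuing down.

Call:
arm_command(steps=[0, 0, 0.3, 0, 0, 0, 0.1, 0, 0, 0.4, 0, 0, 0, 0.1, 0, 0, 0.4, 0, 0, 0, 0.1, 0, 0, 0.2, 0, 0, 0, 0.1, 0, 0, 0.1, 0, 0, 0, 0.1, 0, 0, 0, 0, 0, 0, 0.1])

```text
time: 10.07
tool_pos: [0.4851, -0.1726, 0.1115]
tcp_rot: [-2.614, -1.742, 0.0]
wrist_force: [1.6, -1.1, -0.5]
width: 0.178
```

Call:
arm_command(steps=[0, 0, 0.12, 0, 0, 0, 0.1, 0, 0, 0.08, 0, 0, 0, 0.1, 0, 0, 0.05, 0, 0, 0, 0.1, 0, 0, 0, 0, 0, 0, 0.1])

```text
time: 10.58
tool_pos: [0.4871, -0.1733, 0.107]
tcp_rot: [2.611, 1.741, 0.004]
wrist_force: [-1.4, -0.5, 11.2]
width: 0.174
```

Contact at 11 N with the tip computed about 4 mm above the bottom. I'll let go, so the tube can drop the rest if it hangs, then check.

Call:
arm_command(steps=[0, 0, -0.08, 0, 0, 0, 0.34, 0, 0, 0, 0, 0, 0, 0.34, 0, 0, 0, 0, 0, 0, 0.34, 0, 0, 0, 0, 0, 0, 0.34])

```text
time: 11.08
tool_pos: [0.4847, -0.1724, 0.1062]
tcp_rot: [-2.613, -1.742, 0.001]
wrist_force: [0.4, 0.6, 0.0]
width: 0.344
```

Call:
arm_command(steps=[0, 0, -0.3, 0, 0, 0, 0.34, 0, 0, -0.7, 0, 0, 0, 0.34, 0, 0, -0.9, 0, 0, 0, 0.34, 0, 0, -0.9, 0, 0, 0, 0.34, 0, 0, -0.5, 0, 0, 0, 0.34, 0, 0, 0, 0, 0, 0, 0.34])

```text
time: 11.82
tool_pos: [0.4861, -0.173, 0.2072]
tcp_rot: [2.612, 1.741, 0.003]
wrist_force: [-1.0, 0.7, -0.6]
width: 0.341
```

```bash
python3 snap.py s6 scene 260 170 340 240;  python3 - <<'E'
from h import *
d=np.load("s6.npz");K,T,img=d["K"],d["T"],d["img"]
hsv=cv2.cvtColor(img,cv2.COLOR_RGB2HSV)
m=(hsv[...,0]>130)&(hsv[...,0]<165)&(hsv[...,1]>60)&(hsv[...,2]>40)
for c,s in blobs(m): print(c,s)
for z in (.096,.1045,.113,.117): print(z,proj(K,T,[.4855,-.173,z]))
E
```

```text
scale 8.428571428571429
11.875 [ 0.4853 -0.1726  0.2059] [-0.0192  0.0164 -0.3017] 0.34217682553183726
[292.5 199.5] [292 198   2   4   8]
[361.7436 234.6667] [359 231   6   8  39]
[411.0682 251.1136] [408 248   8   7  44]
[390.1786 255.4286] [388 252   6   8  28]
[327.5111 268.5111] [324 265   7   8  45]
0.096 [292.4049 202.1784]
0.1045 [292.5735 199.7692]
0.113 [292.7436 197.339 ]
0.117 [292.8242 196.1881]
```

View pics/s6.png

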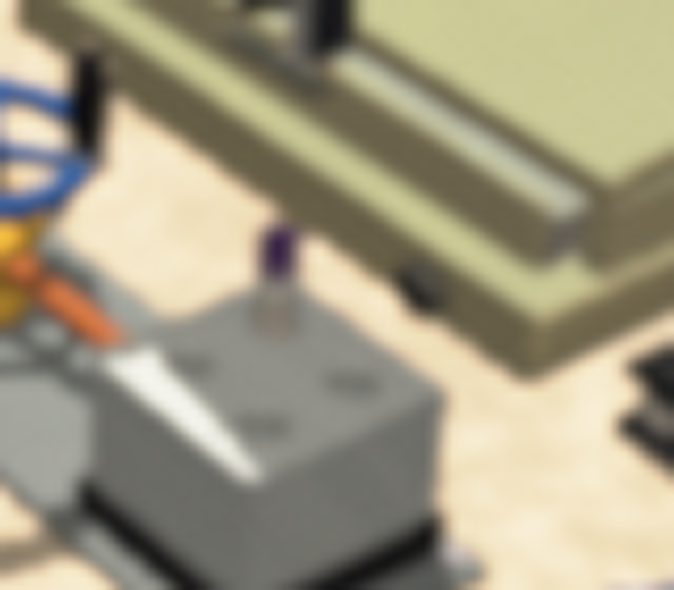

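The cap in the block is at v=199.5, against 199.8 predicted for a seated tube, so it is down at the bottom. Next tube.

Call:
arm_command(steps=[-0.6, 0.31, 0, 0, 0, 0, 0.45, -0.9, 0.47, 0, 0, 0, 0, 0.45, -0.95, 0.49, 0, 0, 0, 0, 0.45, -0.95, 0.49, 0, 0, 0, 0, 0.45, -0.95, 0.49, 0, 0, 0, 0, 0.45, -0.95, 0.49, 0, 0, 0, 0, 0.45, -0.7, 0.36, 0, 0, 0, 0, 0.45, -0.39, 0.21, 0, 0, 0, 0, 0.45, 0, 0, 0.5, 0, 0, 0, 0.45, 0, 0, 0.8, 0, 0, 0, 0.45])

```text
time: 13.12
tool_pos: [0.5034, -0.3873, 0.1662]
tcp_rot: [2.613, 1.743, 0.001]
wrist_force: [-0.4, 0.1, 0.9]
width: 0.45
```

Call:
arm_command(steps=[0, 0, 0.6, 0, 0, 0, 0.45, 0, 0, 0.3, 0, 0, 0, 0.45, 0, 0, 0.1, 0, 0, 0, 0.45, 0, 0, 0, 0, 0, 0, 0.45])

```text
time: 13.62
tool_pos: [0.5034, -0.3878, 0.1371]
tcp_rot: [2.613, 1.743, 0.0]
wrist_force: [-0.4, 0.4, -0.3]
width: 0.45
```

```bash
python3 snap.py s7 scene 320 190 410 265
```

```text
scale 7.866666666666666
13.675 [ 0.5036 -0.388   0.1375] [-0.6995  0.5269  0.7513] 0.4503723442173183
```

View pics/s7.png

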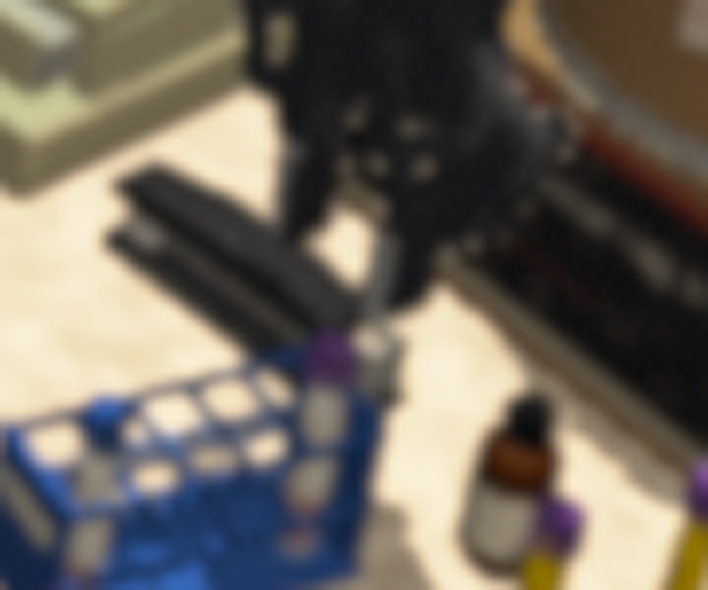

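Call:
arm_command(steps=[0, 0, 0.5, 0, 0, 0, 0.45, 0, 0, 0.6, 0, 0, 0, 0.45, 0, 0, 0.35, 0, 0, 0, 0.45, 0, 0, 0.17, 0, 0, 0, 0.45, 0, 0, 0, 0, 0, 0, 0.45, 0, 0, 0, 0, 0, 0, 0.45])

```text
time: 14.42
tool_pos: [0.5035, -0.388, 0.0886]
tcp_rot: [2.613, 1.742, 0.0]
wrist_force: [-0.5, 0.2, 0.5]
width: 0.453
```

```bash
python3 snap.py s8 scene 320 190 410 265
```

```text
scale 7.866666666666666
14.475 [ 0.5035 -0.3881  0.0888] [ 0.2871 -0.1151 -0.1766] 0.4440605836079951
```

View pics/s8.png

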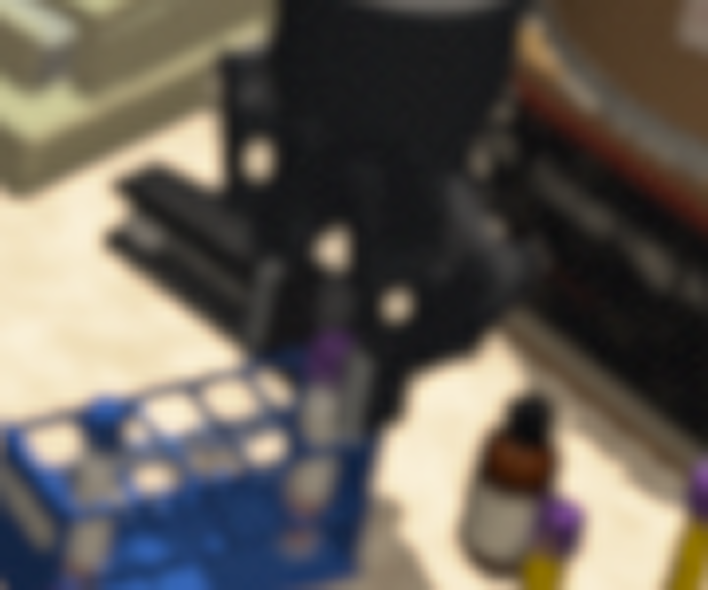

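The purple cap (crop 328,355) is between the fingers. Close and lift.

Call:
arm_command(steps=[0, 0, 0, 0, 0, 0, 0.1, 0, 0, 0, 0, 0, 0, 0.1, 0, 0, 0, 0, 0, 0, 0.1, 0, 0, 0, 0, 0, 0, 0.1, 0, 0, 0, 0, 0, 0, 0.1])

```text
time: 15.1
tool_pos: [0.5035, -0.3881, 0.0887]
tcp_rot: [2.613, 1.742, 0.001]
wrist_force: [-0.5, -0.3, 3.7]
width: 0.179
```

Call:
arm_command(steps=[0, 0, -0.3, 0, 0, 0, 0.1, 0, 0, -0.7, 0, 0, 0, 0.1, 0, 0, -0.9, 0, 0, 0, 0.1, 0, 0, -1, 0, 0, 0, 0.1, 0, 0, -0.8, 0, 0, 0, 0.1, 0, 0, -0.5, 0, 0, 0, 0.1, 0, 0, -0.1, 0, 0, 0, 0.1])

```text
time: 15.98
tool_pos: [0.5036, -0.3882, 0.219]
tcp_rot: [2.612, 1.741, 0.001]
wrist_force: [-0.1, 0.1, 0.0]
width: 0.178
```

```bash
python3 snap.py s9 scene 310 160 400 240
```

```text
scale 7.375
16.025 [ 0.5033 -0.3879  0.2182] [-0.2757 -0.1338  0.7243] 0.17881500672883255
```

View pics/s9.png

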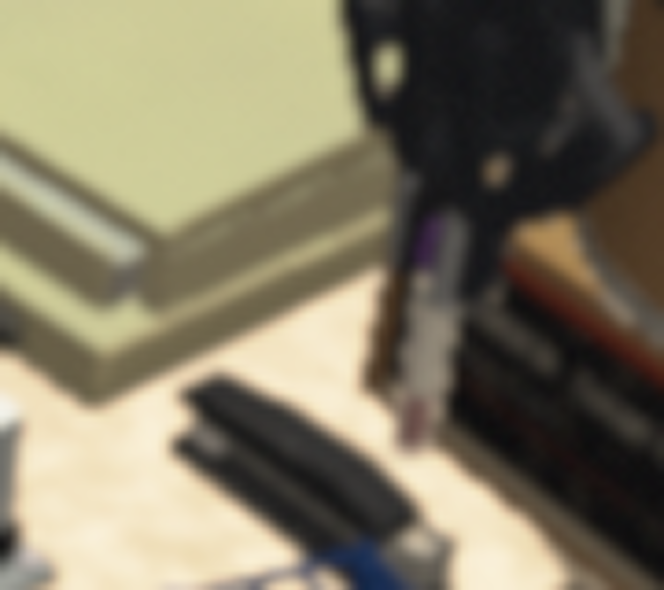

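Call:
arm_command(steps=[0.6, -0.45, 0, 0, 0, 0, 0.1, 0.9, -0.68, 0, 0, 0, 0, 0.1, 0.9, -0.68, 0, 0, 0, 0, 0.1, 0.9, -0.68, 0, 0, 0, 0, 0.1, 0.9, -0.68, 0, 0, 0, 0, 0.1, 0.9, -0.68, 0, 0, 0, 0, 0.1, 0.65, -0.49, 0, 0, 0, 0, 0.1, 0.37, -0.29, 0, 0, 0, 0, 0.1, 0, 0, 0.5, 0, 0, 0, 0.1, 0, 0, 0.5, 0, 0, 0, 0.1])

```text
time: 17.27
tool_pos: [0.4454, -0.1653, 0.1857]
tcp_rot: [-2.614, -1.742, 0.001]
wrist_force: [-0.4, 0.1, -0.2]
width: 0.178
```

Call:
arm_command(steps=[0, 0, 0.35, 0, 0, 0, 0.1, 0, 0, 0.15, 0, 0, 0, 0.1, 0, 0, 0, 0, 0, 0, 0.1, 0, 0, 0, 0, 0, 0, 0.1])

```text
time: 17.77
tool_pos: [0.4459, -0.1651, 0.1725]
tcp_rot: [2.614, 1.742, 0.001]
wrist_force: [0.1, -0.2, -0.3]
width: 0.18
```

```bash
python3 snap.py s10 scene 250 170 330 240
python3 - <<'E'
from h import *
d=np.load("s10.npz");K,T=d["K"],d["T"]
from workcell import bot
p=bot.read_state()["tool_pos"]
for z in(.13,.11,.1,.089,.078): print(z,proj(K,T,[*p[:2],z]))
g=cv2.cvtColor(d["img"],cv2.COLOR_RGB2GRAY)
for v in range(196,217): print(v,g[v,274:291])
E
```

```text
scale 8.428571428571429
17.825 [ 0.4459 -0.1651  0.1727] [-0.6677 -0.5584 -0.1492] 0.18099570349273375
0.13 [282.0119 197.0517]
0.11 [281.7145 202.9011]
0.1 [281.5681 205.7802]
0.089 [281.4088 208.9131]
0.078 [281.2513 212.0106]
196 [233 234 235 235 231 209 165 137 133 138 161 200 222 224 223 219 208]
197 [233 234 234 234 229 206 162 135 133 139 161 199 221 225 222 213 185]
198 [232 233 234 233 228 204 158 134 133 138 160 198 221 225 223 207 164]
199 [232 232 232 232 228 204 157 134 134 139 163 200 222 226 224 206 158]
200 [232 232 232 232 228 205 158 134 133 142 170 207 225 229 227 209 159]
201 [231 233 233 234 229 207 161 133 131 141 173 212 229 232 231 218 173]
202 [224 230 232 233 230 209 161 127 120 136 176 215 230 233 234 227 195]
203 [206 220 227 230 228 209 159 115 106 131 180 217 229 232 234 231 206]
204 [181 195 210 221 224 205 156 107  97 129 182 216 223 225 230 226 199]
205 [169 175 188 206 214 198 153 105  93 122 168 196 198 199 209 201 173]
206 [164 166 173 186 197 184 145 102  92 111 141 159 160 160 164 157 140]
207 [161 163 165 170 173 160 128  98  92 107 128 141 143 142 140 132 122]
208 [157 159 160 159 155 142 120 103 104 116 131 140 143 142 138 131 124]
209 [153 153 153 151 146 139 127 122 124 131 139 143 144 144 141 137 132]
210 [150 150 149 146 143 140 137 137 139 141 142 144 144 144 143 141 140]
211 [147 148 147 145 142 139 135 136 138 139 139 142 144 145 145 144 143]
212 [145 145 145 144 140 132 127 125 126 128 130 136 142 144 143 145 145]
213 [141 145 145 144 138 128 121 120 121 120 123 132 141 144 144 144 145]
214 [131 140 143 145 141 135 130 128 126 126 128 135 141 143 144 144 144]
215 [119 130 139 144 144 142 140 138 137 137 139 141 143 143 143 143 143]
216 [112 118 129 137 143 145 145 144 144 144 144 144 143 143 144 143 144]
```

View pics/s10.png

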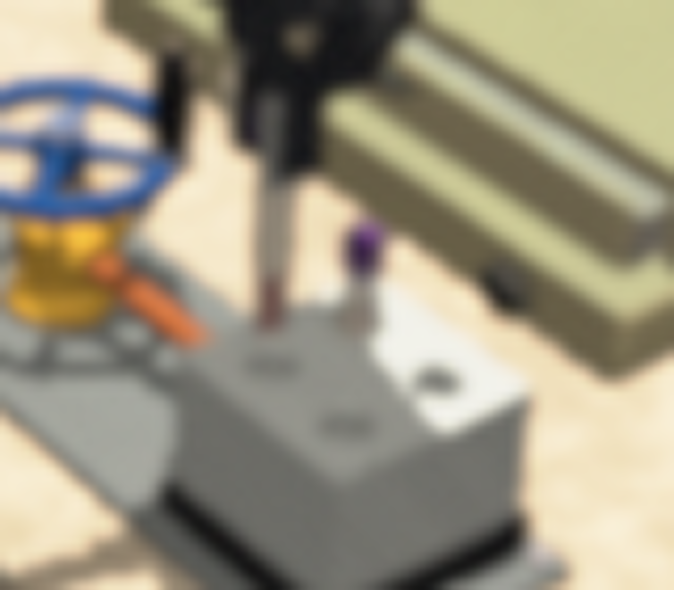

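The tube axis is at u≈281.9 and the bore1 hole at about 281.7, so they are aligned. Inserting.

Call:
arm_command(steps=[0, 0.02, 0.15, 0, 0, 0, 0.1, 0, 0, 0.15, 0, 0, 0, 0.1, 0, 0, 0.15, 0, 0, 0, 0.1, 0, 0, 0.12, 0, 0, 0, 0.1, 0, 0, 0.07, 0, 0, 0, 0.1, 0, 0, 0, 0, 0, 0, 0.1])

```text
time: 18.58
tool_pos: [0.4459, -0.165, 0.1527]
tcp_rot: [-2.614, -1.742, 0.0]
wrist_force: [-1.0, 0.5, -0.6]
width: 0.179
```

Call:
arm_command(steps=[0, 0, 0.3, 0, 0, 0, 0.1, 0, 0, 0.4, 0, 0, 0, 0.1, 0, 0, 0.4, 0, 0, 0, 0.1, 0, 0, 0.2, 0, 0, 0, 0.1, 0, 0, 0.1, 0, 0, 0, 0.1, 0, 0, 0, 0, 0, 0, 0.1])

```text
time: 19.32
tool_pos: [0.4459, -0.165, 0.1107]
tcp_rot: [-2.614, -1.742, 0.0]
wrist_force: [0.8, 0.5, -0.1]
width: 0.181
```

Call:
arm_command(steps=[0, 0, 0.1, 0, 0, 0, 0.1, 0, 0, 0.05, 0, 0, 0, 0.1, 0, 0, 0, 0, 0, 0, 0.1])

```text
time: 19.7
tool_pos: [0.447, -0.1655, 0.1076]
tcp_rot: [2.612, 1.742, 0.002]
wrist_force: [-0.5, 0.3, 4.4]
width: 0.177
```

Contact at the same height as the first tube, so it is on the bottom. Release and retreat.

Call:
arm_command(steps=[0, 0, -0.04, 0, 0, 0, 0.34, 0, 0, 0, 0, 0, 0, 0.34, 0, 0, 0, 0, 0, 0, 0.34, 0, 0, 0, 0, 0, 0, 0.34])

```text
time: 20.2
tool_pos: [0.4459, -0.165, 0.1074]
tcp_rot: [-2.614, -1.742, 0.0]
wrist_force: [0.1, 1.3, 0.5]
width: 0.342
```

Call:
arm_command(steps=[0, 0, -0.3, 0, 0, 0, 0.34, 0, 0, -0.7, 0, 0, 0, 0.34, 0, 0, -0.9, 0, 0, 0, 0.34, 0, 0, -0.7, 0, 0, 0, 0.34, 0, 0, -0.3, 0, 0, 0, 0.34, 0, 0, 0, 0, 0, 0, 0.34])

```text
time: 20.95
tool_pos: [0.4465, -0.1652, 0.1953]
tcp_rot: [2.613, 1.742, 0.001]
wrist_force: [-1.0, 0.0, 0.4]
width: 0.343
```

```bash
python3 snap.py s11 scene 230 165 330 240; python3 snap.py t11 top 220 150 320 225;  python3 - <<'E'
from h import *
d=np.load("s11.npz");K,T,img=d["K"],d["T"],d["img"]
hsv=cv2.cvtColor(img,cv2.COLOR_RGB2HSV)
m=(hsv[...,0]>130)&(hsv[...,0]<165)&(hsv[...,1]>60)&(hsv[...,2]>40)
for c,s in blobs(m): print(c,s)
for z in (.096,.1045,.113): print(z,proj(K,T,[.4855,-.173,z]),proj(K,T,[.4459,-.165,z]))
E
```

```text
scale 7.866666666666666
21.0 [ 0.4458 -0.165   0.1944] [-1.2567  0.6017 -1.3403] 0.34059846454658016
scale 7.866666666666666
21.05 [ 0.4455 -0.1648  0.1938] [ 0.0201 -0.083  -0.5639] 0.33851764852352095
[293.  198.5] [292 197   3   4  10]
[282. 204.] [281 203   3   3   9]
[411.0682 251.1136] [408 248   8   7  44]
[390.1786 255.4286] [388 252   6   8  28]
[327.5116 268.6744] [324 265   7   8  43]
0.096 [292.4049 202.1784] [281.4729 206.91  ]
0.1045 [292.5735 199.7692] [281.5965 204.4748]
0.113 [292.7436 197.339 ] [281.7213 202.018 ]
```

View pics/s11.png

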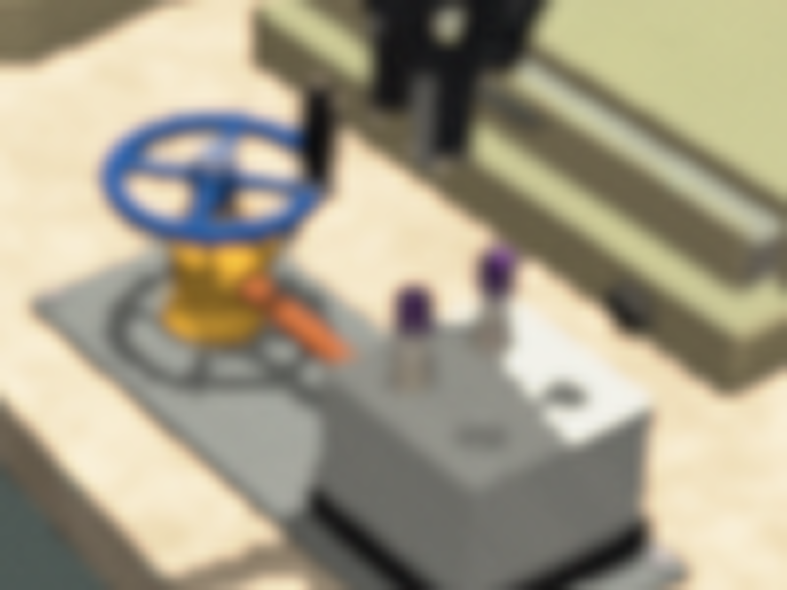

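View pics/t11.png

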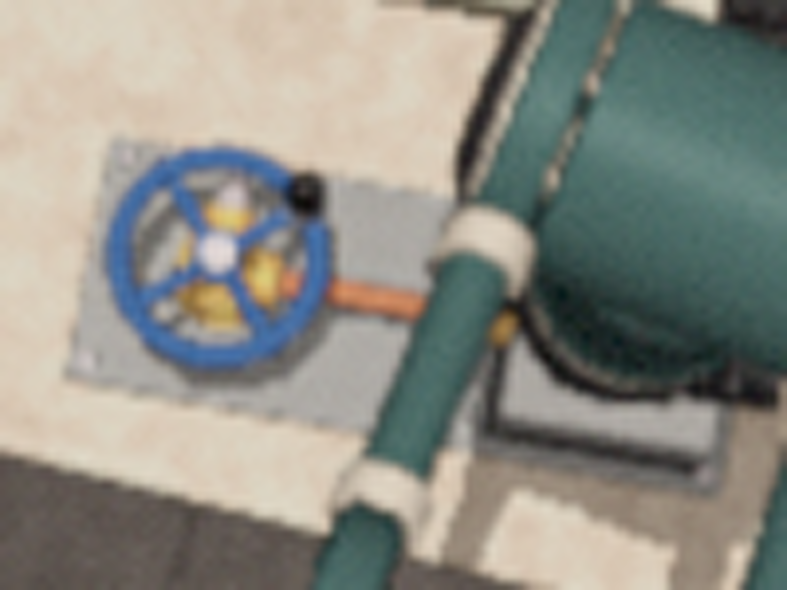

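Both purple caps show above the block at crop (413,310) and (497,270). I'll check their seating height using the rack tubes' bias, and work out the wheel geometry.

Run:
```python
from h import *
def prof(img,u,v0,v1):
    # purple-ness = (r+b)/2-g, summed over 5 columns following near vertical axis
    f=img.astype(float);p=(f[...,0]+f[...,2])/2-f[...,1]
    P=p[v0:v1,u-3:u+4].clip(0,None).sum(1); return P
def cen(img,u,v0,v1):
    P=prof(img,u,v0,v1); P=np.clip(P-.15*P.max(),0,None); v=np.arange(v0,v1); pk=P.max()
    i=np.where(P>pk/2)[0]; a,b=i[0],i[-1]
    top=v0+a-(P[a]-pk/2)/(P[a]-P[a-1]); bot=v0+b+(P[b]-pk/2)/(P[b]-P[b+1])
    return (P*v).sum()/P.sum(),top,bot
i0,K,T=load("scene"); s11=np.load("s11.npz")["img"]; s6=np.load("s6.npz")["img"]
for nm,img,u,v0,v1,xy,zo in[("rack b",i0,344,226,241,(.4757,-.3507),.005),("rack a",i0,362,227,243,(.5035,-.3881),.005),("bore3",s11,293,192,207,(.4851,-.1726),.02),("bore3 s6",s6,292,192,207,(.4851,-.1726),.02),("bore1",s11,282,197,212,(.4459,-.165),.02)]:
    c,t,b=cen(img,u,v0,v1); q=[proj(K,T,[*xy,zo+h])[1] for h in(.093,.0845,.076)]
    print(nm,"cen %.2f top %.2f bot %.2f"%(c,t,b),"pred top/mid/bot",np.round(q,2),"px/mm",(q[2]-q[0])/17, "dz mm",(q[1]-c)/((q[2]-q[0])/17))
```

```text
rack b cen 232.82 top 230.63 bot 234.00 pred top/mid/bot [230.54 233.07 235.57] px/mm 0.2956308900306092 dz mm 0.8371240807611288
rack a cen 234.40 top 231.64 bot 236.69 pred top/mid/bot [231.94 234.47 236.97] px/mm 0.2960929797790888 dz mm 0.22456395190650186
bore3 cen 198.34 top 196.29 bot 200.05 pred top/mid/bot [197.34 199.77 202.18] px/mm 0.28467307967696176 dz mm 5.034424102949764
bore3 s6 cen 199.22 top 196.79 bot 201.56 pred top/mid/bot [197.34 199.77 202.18] px/mm 0.28467307967696176 dz mm 1.938066052020536
bore1 cen 204.03 top 201.68 bot 206.37 pred top/mid/bot [202.02 204.47 206.91] px/mm 0.28776555684555327 dz mm 1.5630074903121072
```

The seating heights fit a seated tube within the pixel resolution. The wheel axis comes out at about (0.494,-0.021). The handle is at about (0.513,-0.059), bearing -63° in the world, or about 308° in the cooler's frame. Going above the handle.

Call:
arm_command(steps=[0.5, 0.09, 0, 0, 0, 0, 0.45, 0.8, 0.14, 0, 0, 0, 0, 0.45, 0.9, 0.16, 0, 0, 0, 0, 0.45, 0.9, 0.16, 0, 0, 0, 0, 0.45, 0.65, 0.11, 0, 0, 0, 0, 0.45, 0.37, 0.07, 0, 0, 0, 0, 0.45, 0, 0, 0.5, 0, 0, 0, 0.45, 0, 0, 0.5, 0, 0, 0, 0.45, 0, 0, 0.3, 0, 0, 0, 0.45, 0, 0, 0, 0, 0, 0, 0.45])

```text
time: 22.3
tool_pos: [0.5124, -0.0597, 0.154]
tcp_rot: [-2.613, -1.74, 0.004]
wrist_force: [0.4, -0.6, 0.3]
width: 0.453
```

Call:
arm_command(steps=[0, 0, 0, 0, 0, 0, 0.45])

```text
time: 22.42
tool_pos: [0.5139, -0.0598, 0.1558]
tcp_rot: [2.614, 1.742, 0.0]
wrist_force: [0.5, -0.0, 0.8]
width: 0.45
```

```bash
python3 snap.py s12 scene 230 150 320 225
python3 - <<'E'
from h import *
d=np.load("s12.npz");K,T=d["K"],d["T"]
for z in (.13,.1065,.0845): print(proj(K,T,[.5132,-.059,z]), ((proj(K,T,[.5132,-.059,z])-[230,150]+.5)*7.8667))
E
```

```text
scale 7.866666666666666
22.475 [ 0.5141 -0.0597  0.1561] [-0.1523  0.0684 -0.4102] 0.4525468545888704
[269.5604 174.465 ] [315.1428 196.3918]
[269.3815 180.9567] [313.7357 247.4602]
[269.2176 186.9045] [312.4465 294.2502]
```

View pics/s12.png

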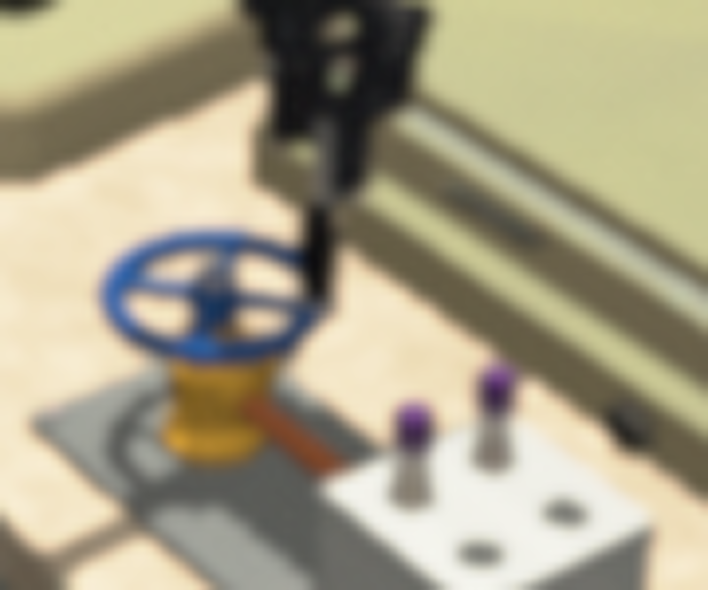

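The handle sits in line under the TCP at crop (320,255). Both tubes are now fully lit, so I'll recheck their height while descending.

Call:
arm_command(steps=[0, 0, 0.4, 0, 0, 0, 0.45, 0, 0, 0.6, 0, 0, 0, 0.45, 0, 0, 0.4, 0, 0, 0, 0.45, 0, 0, 0.18, 0, 0, 0, 0.45, 0, 0, 0, 0, 0, 0, 0.45, 0, 0, 0, 0, 0, 0, 0.45])

```text
time: 23.22
tool_pos: [0.5142, -0.0594, 0.1086]
tcp_rot: [2.614, 1.742, 0.001]
wrist_force: [0.0, -0.0, 0.0]
width: 0.448
```

```bash
python3 snap.py s13 scene 230 150 320 225
python3 - <<'E'
from h import *
f=np.load("s12.npz");K,T,img=f["K"],f["T"],f["img"].astype(float)
p=(img[...,0]+img[...,2])/2-img[...,1]
for u,v0,v1,xy in((293,190,207,(.4851,-.1726)),(282,195,212,(.4459,-.165))):
    P=p[v0:v1,u-3:u+4].clip(0,None).sum(1);print(np.round(P)); 
    Q=np.clip(P-.15*P.max(),0,None);print((Q*np.arange(v0,v1)).sum()/Q.sum(),[proj(K,T,[*xy,.02+h])[1] for h in(.093,.0845,.076)])
E
```

```text
scale 7.866666666666666
23.275 [ 0.5143 -0.0594  0.1087] [-0.3639 -0.0806 -0.3121] 0.4494812972128393
[  0.   0.   0.   0.   0.  13.  76. 156. 172. 125.  86.  60.  26.   6.
   0.   0.   0.]
198.17629572805293 [np.float64(197.3416507805162), np.float64(199.77185441642095), np.float64(202.18109313502455)]
[  0.   0.   0.   0.   0.   6.  88. 162. 164. 118.  84.  56.  22.   0.
   0.   0.   0.]
203.07827292722578 [np.float64(202.01797878048652), np.float64(204.47478840437412), np.float64(206.90999324686092)]
```

View pics/s13.png

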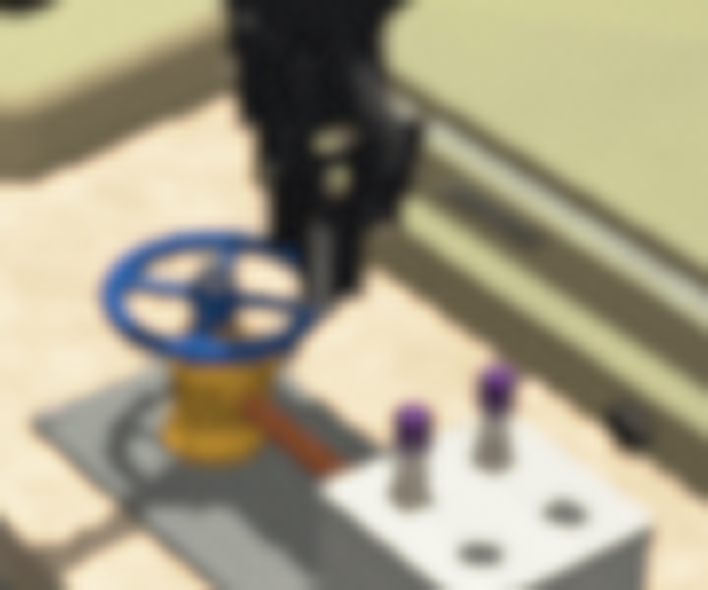

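```bash
python3 - <<'E'
from h import *
f=np.load("s12.npz");K,T,img=f["K"],f["T"],f["img"]
for u in (281,282): print(u,[(v,*map(int,img[v,u])) for v in range(198,220)])
for u in (292,293): print(u,[(v,*map(int,img[v,u])) for v in range(193,214)])
for xy in((.4851,-.1726),(.4459,-.165)):
    print([ (z,np.round(proj(K,T,[*xy,z]),2)) for z in(.078,.096,.113)])
    d=np.array([-.733,-.68]) # toward camera
    for z,r in((.078,.0068),(.078,.0085),(.096,.0082),(.113,-.0082)): print(z,r,np.round(proj(K,T,[*(np.array(xy)+d*r),z]),2))
E
python3 - <<'E'
import cv2
a=cv2.imread('pics/s12.png')
import numpy as np
d=np.load('s12.npz')['img'][190:222,272:304][:,:,::-1]
cv2.imwrite('pics/z12.png',cv2.resize(d,None,fx=18,fy=18,interpolation=cv2.INTER_NEAREST))
E
```

```text
281 [(198, 241, 226, 192), (199, 241, 226, 194), (200, 231, 209, 186), (201, 192, 159, 167), (202, 143, 107, 144), (203, 109, 76, 117), (204, 86, 61, 90), (205, 80, 60, 81), (206, 91, 76, 89), (207, 119, 110, 111), (208, 142, 135, 128), (209, 148, 141, 131), (210, 143, 136, 124), (211, 138, 131, 118), (212, 136, 128, 115), (213, 144, 137, 124), (214, 179, 175, 161), (215, 224, 223, 211), (216, 240, 240, 232), (217, 243, 243, 236), (218, 242, 241, 234), (219, 233, 233, 225)]
282 [(198, 240, 225, 190), (199, 240, 224, 191), (200, 227, 201, 183), (201, 180, 146, 165), (202, 135, 92, 146), (203, 103, 63, 120), (204, 76, 48, 89), (205, 67, 46, 74), (206, 80, 65, 82), (207, 106, 95, 100), (208, 131, 124, 118), (209, 141, 134, 123), (210, 140, 133, 120), (211, 137, 129, 116), (212, 136, 128, 113), (213, 143, 135, 122), (214, 175, 169, 156), (215, 222, 220, 206), (216, 240, 239, 231), (217, 244, 243, 236), (218, 244, 243, 237), (219, 242, 241, 234)]
292 [(193, 132, 118, 93), (194, 169, 150, 123), (195, 190, 164, 147), (196, 177, 146, 153), (197, 142, 105, 142), (198, 104, 68, 118), (199, 75,
[... 501 characters left out ...]
02, 105, 94, 100), (203, 134, 125, 122), (204, 146, 140, 131), (205, 142, 136, 126), (206, 135, 128, 118), (207, 133, 124, 115), (208, 138, 130, 119), (209, 164, 158, 147), (210, 210, 207, 194), (211, 235, 234, 226), (212, 241, 241, 233), (213, 242, 241, 234)]
[(0.078, array([291.86, 207.22])), (0.096, array([292.21, 202.18])), (0.113, array([292.55, 197.34]))]
0.078 0.0068 [292.03 208.6 ]
0.078 0.0085 [292.07 208.95]
0.096 0.0082 [292.42 203.84]
0.113 -0.0082 [292.33 195.73]
[(0.078, array([281.21, 212.  ])), (0.096, array([281.47, 206.91])), (0.113, array([281.72, 202.02]))]
0.078 0.0068 [281.33 213.44]
0.078 0.0085 [281.36 213.8 ]
0.096 0.0082 [281.62 208.63]
0.113 -0.0082 [281.58 200.34]
```

View pics/z12.png

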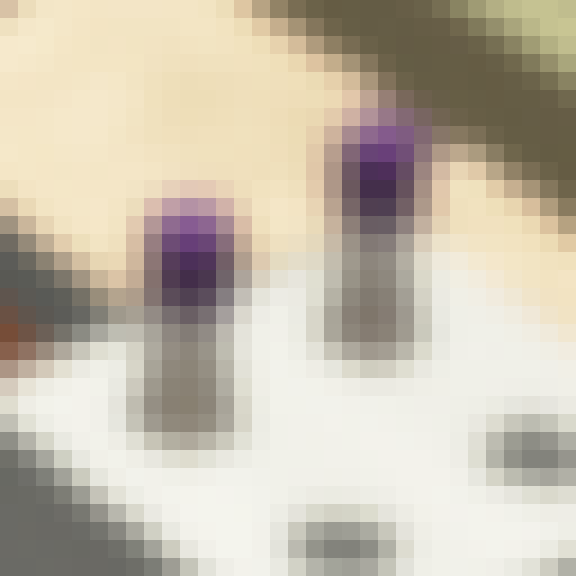

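Cap top to block entry measures 13.1 px and 13.3 px, against 13.3 and 13.1 expected for seated tubes, so both are seated. Now gripping the handle.

Call:
arm_command(steps=[0, 0, 0, 0, 0, 0, 0.1, 0, 0, 0, 0, 0, 0, 0.1, 0, 0, 0, 0, 0, 0, 0.1, 0, 0, 0, 0, 0, 0, 0.1, 0, 0, 0, 0, 0, 0, 0.1, 0, 0, 0, 0, 0, 0, 0.1], squeeze=40)

```text
time: 24.02
tool_pos: [0.5142, -0.0592, 0.1089]
tcp_rot: [2.614, 1.742, 0.001]
wrist_force: [-1.5, 2.4, 4.6]
width: 0.188
```

```bash
python3 snap.py s14 scene 230 150 320 225
cat > plan.py <<'E'
# python3 plan.py cx cy r a0deg a1deg stepdeg curx cury : prints rows
import numpy as np,sys
cx,cy,r,a0,a1,st,x,y=map(float,sys.argv[1:9])
X=np.array([.384,.923]);Y=np.array([.923,-.384])
X/=np.linalg.norm(X);Y/=np.linalg.norm(Y)
n=max(1,int(round(abs(a1-a0)/st)));p=np.array([x,y])
for a in np.linspace(a0,a1,n+1)[1:]:
    t=np.array([cx+r*np.cos(np.radians(a)),cy+r*np.sin(np.radians(a))]);d=(t-p)/.03
    rx,ry=round(d@X,2),round(d@Y,2);p=p+.03*(rx*X+ry*Y)
    print("%.1f: %.2f, %.2f"%(a,rx,ry), p.round(4))
E
```

```text
scale 7.866666666666666
24.075 [ 0.5142 -0.0592  0.1089] [-1.9746  1.7003  5.1791] 0.18646734028421838
```

View pics/s14.png

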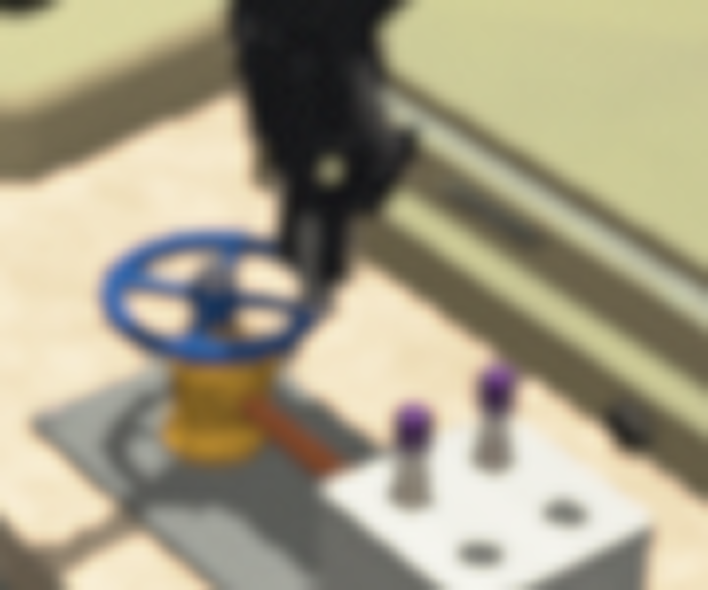

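The handle is held (opening 15.9 mm). I'll plan the clockwise arc, starting with 100° to check the circle centre.

```bash
python3 plan.py .4945 -.0221 .042 -62 -182 12 .5142 -.0592
```

```text
-74.0: -0.20, -0.21 [ 0.5061 -0.0623]
-86.0: -0.16, -0.24 [ 0.4976 -0.064 ]
-98.0: -0.11, -0.28 [ 0.4886 -0.0638]
-110.0: -0.04, -0.29 [ 0.4801 -0.0616]
-122.0: 0.02, -0.29 [ 0.4723 -0.0577]
-134.0: 0.08, -0.28 [ 0.4654 -0.0522]
-146.0: 0.13, -0.26 [ 0.4597 -0.0456]
-158.0: 0.19, -0.23 [ 0.4555 -0.0377]
-170.0: 0.23, -0.18 [ 0.4532 -0.0293]
-182.0: 0.26, -0.13 [ 0.4526 -0.0206]
```

Call:
arm_command(steps=[-0.2, -0.21, 0, 0, 0, 0, 0.1, -0.16, -0.24, 0, 0, 0, 0, 0.1, -0.11, -0.28, 0, 0, 0, 0, 0.1, -0.04, -0.29, 0, 0, 0, 0, 0.1])

```text
time: 24.58
tool_pos: [0.4799, -0.0621, 0.1089]
tcp_rot: [2.613, 1.741, 0.002]
wrist_force: [4.6, 2.5, 5.2]
width: 0.191
```

Call:
arm_command(steps=[0.02, -0.29, 0, 0, 0, 0, 0.1, 0.08, -0.28, 0, 0, 0, 0, 0.1, 0.13, -0.26, 0, 0, 0, 0, 0.1, 0, 0, 0, 0, 0, 0, 0.1])

```text
time: 25.08
tool_pos: [0.459, -0.0458, 0.1088]
tcp_rot: [2.613, 1.742, 0.001]
wrist_force: [1.7, 1.2, 7.5]
width: 0.186
```

```bash
python3 snap.py s15 scene 230 150 320 225
```

```text
scale 7.866666666666666
25.125 [ 0.459  -0.0458  0.1088] [1.3908 1.3511 7.2886] 0.18663336263301095
```

View pics/s15.png

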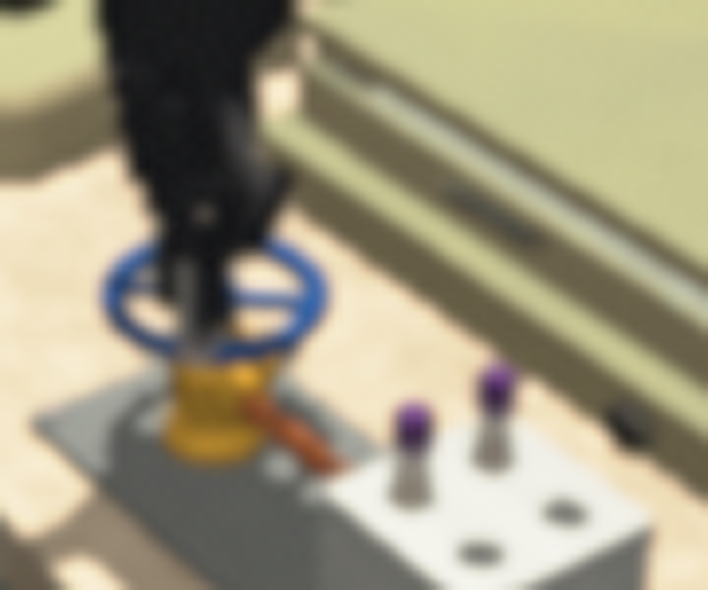

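```bash
python3 plan.py .4945 -.0221 .042 -146 -326 15 .4597 -.0456
```

```text
-161.0: 0.24, -0.28 [ 0.4547 -0.0357]
-176.0: 0.30, -0.20 [ 0.4526 -0.0251]
-191.0: 0.35, -0.12 [ 0.4533 -0.014 ]
-206.0: 0.36, -0.03 [ 0.4567 -0.0037]
-221.0: 0.36, 0.07 [0.4627 0.0054]
-236.0: 0.33, 0.16 [0.471  0.0127]
-251.0: 0.28, 0.24 [0.4809 0.0177]
-266.0: 0.20, 0.30 [0.4915 0.0198]
-281.0: 0.12, 0.35 [0.5025 0.0191]
-296.0: 0.03, 0.36 [0.5129 0.0158]
-311.0: -0.07, 0.36 [0.522  0.0097]
-326.0: -0.16, 0.33 [0.5293 0.0015]
```

Call:
arm_command(steps=[0.24, -0.28, 0, 0, 0, 0, 0.1, 0.3, -0.2, 0, 0, 0, 0, 0.1, 0.35, -0.12, 0, 0, 0, 0, 0.1, 0.36, -0.03, -0.02, 0, 0, 0, 0.1])

```text
time: 25.62
tool_pos: [0.4555, -0.0051, 0.1089]
tcp_rot: [2.611, 1.742, -0.003]
wrist_force: [3.7, -4.3, 1.7]
width: 0.186
```

Call:
arm_command(steps=[0.36, 0.07, 0, 0, 0, 0, 0.1, 0.33, 0.16, 0, 0, 0, 0, 0.1, 0.28, 0.24, 0, 0, 0, 0, 0.1, 0.2, 0.3, 0, 0, 0, 0, 0.1])

```text
time: 26.12
tool_pos: [0.4895, 0.0195, 0.1088]
tcp_rot: [-2.612, -1.742, 0.006]
wrist_force: [-3.2, -1.7, 9.6]
width: 0.189
```

Call:
arm_command(steps=[0.12, 0.35, 0, 0, 0, 0, 0.1, 0.03, 0.36, 0, 0, 0, 0, 0.1, -0.07, 0.36, 0, 0, 0, 0, 0.1, 0, 0, 0, 0, 0, 0, 0.1])

```text
time: 26.62
tool_pos: [0.5216, 0.0092, 0.1089]
tcp_rot: [-2.614, -1.742, 0.001]
wrist_force: [1.2, 0.4, 5.8]
width: 0.193
```

```bash
python3 - <<'E'
import numpy as np
P=np.array([(0.5142,-.0592),(.4799,-.0621),(.459,-.0458),(.4555,-.0051),(.4895,.0195),(.5216,.0092)])
A=np.c_[2*P,np.ones(6)];s=np.linalg.lstsq(A,(P**2).sum(1),rcond=None)[0];print(s[:2],np.sqrt(s[2]+s[0]**2+s[1]**2))
E
python3 plan.py .4945 -.0221 .042 -311 -356 15 .5220 .0097;python3 plan.py .4945 -.0221 .042 -356 -386 3 .5364 -.0193
```

```text
[ 0.49386363 -0.02237391] 0.04206338131744882
-326.0: -0.16, 0.33 [0.5293 0.0015]
-341.0: -0.24, 0.28 [ 0.5343 -0.0084]
-356.0: -0.30, 0.20 [ 0.5364 -0.019 ]
-359.0: -0.06, 0.03 [ 0.5365 -0.0213]
-362.0: -0.07, 0.03 [ 0.5366 -0.0236]
-365.0: -0.07, 0.02 [ 0.5363 -0.0258]
-368.0: -0.07, 0.02 [ 0.5361 -0.0279]
-371.0: -0.07, 0.02 [ 0.5358 -0.0301]
-374.0: -0.07, 0.01 [ 0.5353 -0.0322]
-377.0: -0.08, 0.01 [ 0.5346 -0.0345]
-380.0: -0.07, 0.00 [ 0.5338 -0.0364]
-383.0: -0.07, 0.01 [ 0.5333 -0.0385]
-386.0: -0.08, -0.01 [ 0.5321 -0.0406]
```

Circle fit: radius 42.06 mm, centre (0.4939,-0.0224), in line with the plan. Approaching the stop, expected near world bearing -371°.

Call:
arm_command(steps=[-0.16, 0.33, 0, 0, 0, 0, 0.1, -0.24, 0.28, 0, 0, 0, 0, 0.1, -0.3, 0.2, 0, 0, 0, 0, 0.1, -0.07, 0.03, 0, 0, 0, 0, 0.1, -0.06, 0.03, 0, 0, 0, 0, 0.1, 0, 0, 0, 0, 0, 0, 0.1])

```text
time: 27.38
tool_pos: [0.5359, -0.0234, 0.1089]
tcp_rot: [-2.614, -1.742, -0.0]
wrist_force: [2.0, 0.7, 4.8]
width: 0.189
```

Call:
arm_command(steps=[-0.07, 0.02, 0, 0, 0, 0, 0.1, -0.07, 0.02, 0, 0, 0, 0, 0.1, -0.04, 0.01, 0, 0, 0, 0, 0.1, 0, 0, 0, 0, 0, 0, 0.1])

```text
time: 27.88
tool_pos: [0.5354, -0.0291, 0.1089]
tcp_rot: [-2.614, -1.742, 0.0]
wrist_force: [2.5, 1.8, 6.0]
width: 0.188
```

Call:
arm_command(steps=[-0.07, 0.02, 0, 0, 0, 0, 0.1, 0, 0, 0, 0, 0, 0, 0.1])

```text
time: 28.12
tool_pos: [0.5351, -0.0306, 0.1089]
tcp_rot: [-2.613, -1.741, -0.001]
wrist_force: [1.8, 4.8, 5.4]
width: 0.187
```

Call:
arm_command(steps=[-0.07, 0.01, 0, 0, 0, 0, 0.1, 0, 0, 0, 0, 0, 0, 0.1])

```text
time: 28.38
tool_pos: [0.535, -0.0308, 0.1089]
tcp_rot: [-2.612, -1.739, -0.005]
wrist_force: [3.9, 12.7, 4.0]
width: 0.189
```

Call:
arm_command(steps=[-0.07, 0.01, 0, 0, 0, 0, 0.1, 0, 0, 0, 0, 0, 0, 0.1])

```text
time: 28.62
tool_pos: [0.535, -0.031, 0.1089]
tcp_rot: [-2.611, -1.737, -0.01]
wrist_force: [5.2, 17.8, 3.5]
width: 0.185
```

The stop is found: 17.8 N builds up with the TCP held at (0.535,-0.0307), bearing -11.1°, which matches the cooler's x axis (q=0). Planning two turns counter-clockwise from there.

Run:
```python
import numpy as np
X=np.array([.384,.923]);Y=np.array([.923,-.384])
X/=np.linalg.norm(X);Y/=np.linalg.norm(Y)
p=np.array([.5220,.0097])
for r in[(-.16,.33),(-.24,.28),(-.3,.2),(-.07,.03),(-.06,.03),(-.07,.02),(-.07,.02),(-.04,.01),(-.07,.02),(-.07,.01),(-.07,.01)]: p=p+.03*(r[0]*X+r[1]*Y)
print(p)
import subprocess
print(subprocess.run(f"python3 plan.py .4940 -.0223 .042 -11 349 18 {p[0]} {p[1]}",shell=True,capture_output=True,text=True).stdout)
```

```text
[ 0.53453185 -0.03515479]
7.0: 0.57, -0.19 [ 0.5358 -0.0172]
25.0: 0.34, -0.28 [ 0.532  -0.0045]
43.0: 0.24, -0.36 [0.5248 0.0063]
61.0: 0.12, -0.43 [0.5143 0.0145]
79.0: -0.02, -0.43 [0.5021 0.0189]
97.0: -0.16, -0.41 [0.4889 0.0192]
115.0: -0.27, -0.35 [0.4761 0.0158]
133.0: -0.36, -0.24 [0.4653 0.0086]
151.0: -0.43, -0.11 [ 0.4573 -0.0021]
169.0: -0.43, 0.02 [ 0.4529 -0.0142]
187.0: -0.41, 0.15 [ 0.4524 -0.0273]
205.0: -0.35, 0.27 [ 0.4558 -0.0401]
223.0: -0.24, 0.37 [ 0.4633 -0.051 ]
241.0: -0.11, 0.42 [ 0.4736 -0.0589]
259.0: 0.02, 0.44 [ 0.4861 -0.0634]
277.0: 0.15, 0.41 [ 0.4991 -0.064 ]
295.0: 0.27, 0.34 [ 0.5117 -0.0604]
313.0: 0.37, 0.24 [ 0.5226 -0.0529]
331.0: 0.42, 0.12 [ 0.5308 -0.0427]
349.0: 0.44, -0.02 [ 0.5353 -0.0303]
```

Call:
arm_command(steps=[0.57, -0.19, 0, 0, 0, 0, 0.1, 0.34, -0.28, 0, 0, 0, 0, 0.1, 0.24, -0.36, 0, 0, 0, 0, 0.1, 0.12, -0.43, 0, 0, 0, 0, 0.1, -0.02, -0.43, 0, 0, 0, 0, 0.1])

```text
time: 29.25
tool_pos: [0.501, 0.0192, 0.1089]
tcp_rot: [2.613, 1.743, -0.0]
wrist_force: [3.2, -5.0, 5.9]
width: 0.191
```

Call:
arm_command(steps=[-0.16, -0.41, 0, 0, 0, 0, 0.1, -0.27, -0.35, 0, 0, 0, 0, 0.1, -0.36, -0.24, 0, 0, 0, 0, 0.1, -0.43, -0.11, 0, 0, 0, 0, 0.1, -0.43, 0.02, 0, 0, 0, 0, 0.1])

```text
time: 29.88
tool_pos: [0.4525, -0.0146, 0.109]
tcp_rot: [-2.615, -1.742, -0.003]
wrist_force: [8.5, 2.7, 1.0]
width: 0.189
```

Call:
arm_command(steps=[-0.41, 0.15, 0, 0, 0, 0, 0.1, -0.35, 0.27, 0, 0, 0, 0, 0.1, -0.24, 0.37, 0, 0, 0, 0, 0.1, -0.11, 0.42, 0, 0, 0, 0, 0.1, 0.02, 0.44, 0, 0, 0, 0, 0.1])

```text
time: 30.5
tool_pos: [0.4836, -0.0632, 0.1088]
tcp_rot: [-2.611, -1.738, 0.004]
wrist_force: [-1.9, 5.3, 12.8]
width: 0.187
```

Call:
arm_command(steps=[0.15, 0.41, 0, 0, 0, 0, 0.1, 0.27, 0.34, 0, 0, 0, 0, 0.1, 0.37, 0.24, 0, 0, 0, 0, 0.1, 0.42, 0.12, 0, 0, 0, 0, 0.1, 0.44, -0.02, 0, 0, 0, 0, 0.1, 0, 0, 0, 0, 0, 0, 0.1, 0, 0, 0, 0, 0, 0, 0.1])

```text
time: 31.38
tool_pos: [0.535, -0.0307, 0.1089]
tcp_rot: [2.614, 1.742, 0.001]
wrist_force: [5.4, 0.8, 4.4]
width: 0.189
```

```bash
python3 snap.py s16 scene 230 150 320 225
```

```text
scale 7.866666666666666
31.425 [ 0.535  -0.0307  0.1089] [4.8175 0.266  5.0785] 0.18761695601468992
```

View pics/s16.png

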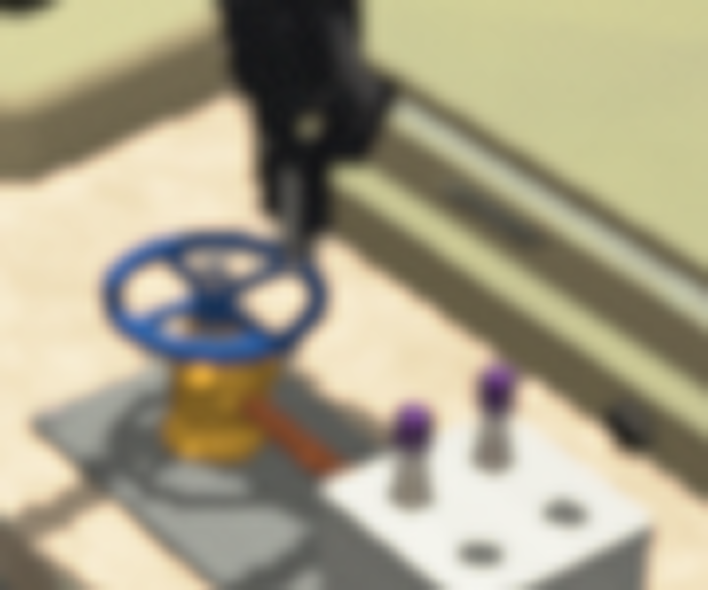

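One full turn is done and the TCP is back at (0.5350,-0.0307). Now the second turn.

Call:
arm_command(steps=[0.41, -0.16, 0, 0, 0, 0, 0.1, 0.34, -0.28, 0, 0, 0, 0, 0.1, 0.24, -0.36, 0, 0, 0, 0, 0.1, 0.12, -0.43, 0, 0, 0, 0, 0.1, -0.02, -0.43, 0, 0, 0, 0, 0.1])

```text
time: 32.05
tool_pos: [0.5012, 0.0191, 0.1089]
tcp_rot: [-2.614, -1.743, -0.0]
wrist_force: [3.1, -2.4, 7.0]
width: 0.187
```

Call:
arm_command(steps=[-0.16, -0.41, 0, 0, 0, 0, 0.1, -0.27, -0.35, 0, 0, 0, 0, 0.1, -0.36, -0.24, 0, 0, 0, 0, 0.1, -0.43, -0.11, 0, 0, 0, 0, 0.1, -0.43, 0.02, 0, 0, 0, 0, 0.1])

```text
time: 32.67
tool_pos: [0.4524, -0.0145, 0.1089]
tcp_rot: [2.614, 1.742, 0.003]
wrist_force: [8.6, 1.1, 0.8]
width: 0.189
```

Call:
arm_command(steps=[-0.41, 0.15, 0, 0, 0, 0, 0.1, -0.35, 0.27, 0, 0, 0, 0, 0.1, -0.24, 0.37, 0, 0, 0, 0, 0.1, -0.11, 0.42, 0, 0, 0, 0, 0.1, 0.02, 0.44, 0, 0, 0, 0, 0.1])

```text
time: 33.3
tool_pos: [0.4832, -0.0631, 0.1088]
tcp_rot: [-2.611, -1.739, 0.005]
wrist_force: [-0.9, 4.9, 12.8]
width: 0.187
```

Call:
arm_command(steps=[0.15, 0.41, 0, 0, 0, 0, 0.1, 0.27, 0.34, 0, 0, 0, 0, 0.1, 0.37, 0.24, 0, 0, 0, 0, 0.1, 0.42, 0.12, 0, 0, 0, 0, 0.1, 0.22, -0.01, 0, 0, 0, 0, 0.1, 0.14, 0, 0, 0, 0, 0, 0.1, 0.07, -0.01, 0, 0, 0, 0, 0.1, 0, 0, 0, 0, 0, 0, 0.1, 0, 0, 0, 0, 0, 0, 0.1])

```text
time: 34.42
tool_pos: [0.5347, -0.0317, 0.1089]
tcp_rot: [2.613, 1.742, 0.0]
wrist_force: [6.3, -1.7, 4.0]
width: 0.188
```

About 1 mm short; a small trim.

Call:
arm_command(steps=[0.03, -0.01, 0, 0, 0, 0, 0.1, 0, 0, 0, 0, 0, 0, 0.1, 0, 0, 0, 0, 0, 0, 0.1])

```text
time: 34.8
tool_pos: [0.5349, -0.0309, 0.1089]
tcp_rot: [2.613, 1.741, 0.0]
wrist_force: [5.2, -3.8, 4.6]
width: 0.188
```

```bash
python3 snap.py s17 scene 230 150 420 290
```

```text
scale 4.157894736842105
34.85 [ 0.5349 -0.031   0.1089] [ 6.1956 -2.4598  3.5052] 0.18399613423874284
```

View pics/s17.png

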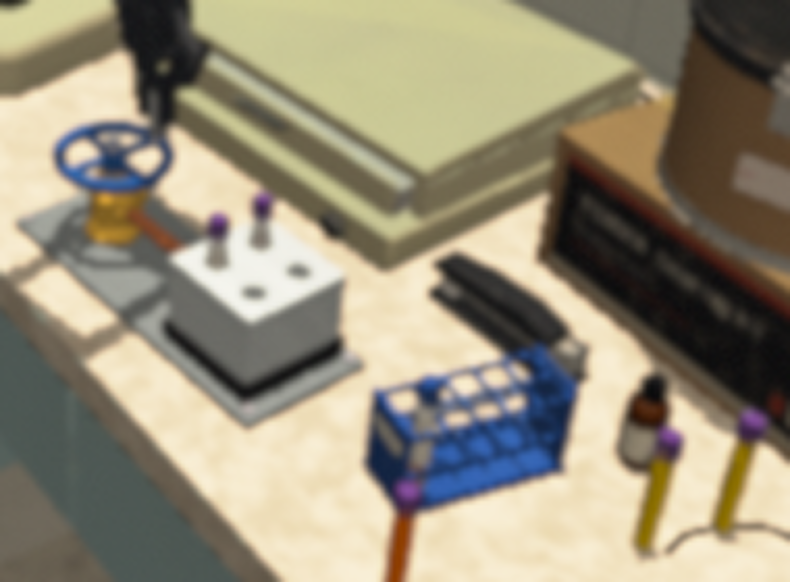

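Call:
arm_command(steps=[0.02, 0, 0, 0, 0, 0, 0.1, 0, 0, 0, 0, 0, 0, 0.1, 0, 0, 0, 0, 0, 0, 0.1])

```text
time: 35.22
tool_pos: [0.535, -0.0304, 0.1089]
tcp_rot: [2.613, 1.742, -0.0]
wrist_force: [5.0, -3.1, 2.8]
width: 0.189
```

Call:
arm_command(steps=[0, 0, 0, 0, 0, 0, 0.1, 0, 0, 0, 0, 0, 0, 0.1, 0, 0, 0, 0, 0, 0, 0.1, 0, 0, 0, 0, 0, 0, 0.1])

```text
time: 35.72
tool_pos: [0.535, -0.0304, 0.1089]
tcp_rot: [2.613, 1.742, -0.0]
wrist_force: [6.3, -2.9, 4.3]
width: 0.185
```

The handle is steady at the stop's bearing, two turns on, and still gripped. Both tubes are in the block, and the blue-capped tube and the bystanders are unmoved. Handing in.

Run:
```python
from workcell import bot
print(bot.finish_job())
```

```text
the job is handed in; nothing more can be done
None
```

The job is handed in: both purple-capped tubes are in the cooling block, and the wheel is backed off two full turns from its stop with the gripper still holding the handle. The clock stood at about 36 s of the 72 s allowed, and handing in gave no verdict.

- **Tubes:** They went into bore3 and bore1. In each bore the tube met resistance about 4 mm higher than I had computed. Judged by cap colour alone, the lit caps also looked 4 to 5 mm high. The distance from cap top to block came to 13.1 and 13.3 px, against 13.3 and 13.1 px expected for seated tubes, and I went by that.
- **Wheel:** Turned clockwise it came up against the stop at TCP (0.5350, -0.0307), where the force built up to 18 N. After two full counter-clockwise turns it rested at (0.5350, -0.0304), within about half a degree of two full turns. The turn was counted from the arm's path; I did not read the wheel itself.
- **The rest of the worktop:** In the last picture the blue-capped tube is still in the rack. The stapler, the dropper bottle and the orange and yellow tubes look untouched. The cup, timer and note pad were outside that picture, and the arm did not go near them.

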